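Tighten the glass rack with a ratchet wrench and stand the round tumblers in it

TASK

The brass glass rack on the bar cart has worked loose. Set the ratchet wrench over its bolt and swing it back and forth, clockwise strokes driving and the return strokes slipping, until the bolt comes to its stop, then lay the wrench back flat on the bar mat. Do not load the rack before it is tight or turn the bolt with the fingers; once it is tight, stand every round-bottomed tumbler upright in a ring of its own, and leave the pitcher, the coasters and the bitters bottle where they are.

Things in the scene. Friction and masses are not known exactly. Their poses are not given: they have to be found in the camera images.
- rack: Fixed brass glass rack on the cart shelf (shelf top z = 0). Origin on the shelf under the bolt's axis, z up. Foot 10 mm thick, 48 mm wide, from x -26 mm back to a crossbar (centre x +108, 34 wide, 300 long in y, 10 thick). Four 8 mm stalks at x +102 carry four rings in a row. The -x side of the bolt, towards the robot, is free for swinging the wrench.
- ring0 (a point): Centre of ring 0 of the rack, 120 mm to -y and 80 mm to +x of the bolt, 42 mm above the shelf; axes as the rack's. The ring is horizontal, of 6 mm brass rod, 36 mm clear inside, 48 mm outside. A tumbler standing in it has the centre of its ball 20 mm above this point.
- ring1 (a point): Centre of ring 1 of the rack, 40 mm to -y and 80 mm to +x of the bolt, 42 mm above the shelf; axes as the rack's. The ring is horizontal, of 6 mm brass rod, 36 mm clear inside, 48 mm outside. A tumbler standing in it has the centre of its ball 20 mm above this point.
- ring2 (a point): Centre of ring 2 of the rack, 40 mm to +y and 80 mm to +x of the bolt, 42 mm above the shelf; axes as the rack's. The ring is horizontal, of 6 mm brass rod, 36 mm clear inside, 48 mm outside. A tumbler standing in it has the centre of its ball 20 mm above this point.
- ring3 (a point): Centre of ring 3 of the rack, 120 mm to +y and 80 mm to +x of the bolt, 42 mm above the shelf; axes as the rack's. The ring is horizontal, of 6 mm brass rod, 36 mm clear inside, 48 mm outside. A tumbler standing in it has the centre of its ball 20 mm above this point.
- bolt (a joint): Turn of the rack's clamp bolt (rad), growing clockwise seen from above. Starts between 0 and 1; hard stop at 8.0, where it is tight. It resists with about 0.4 N m all the way (5 N at the wrench's grip point) and stays where it is left.
- bolt_head (a point): Top of the bolt's hexagon, on its vertical axis, 28 mm above the shelf; turns with the bolt, x axis towards a corner. Hexagon 26 mm across flats, 15 mm high, on a round washer 40 mm across whose top is 13 mm above the shelf. A cone 4 mm high on top (25.6 mm across, narrowing to 19) helps to centre the wrench.
- wrench: Ratcheting ring wrench, 280 g. Origin: centre of the head's underside, z up, handle along -x; lies and works this way up. Head 54 mm across, 16 thick; rubber grip 18 wide, 16 thick, from 57 to 165 mm behind the origin, level with the head. Clockwise from above it drives; turned back it slips (18 degree teeth). Seated, its underside is 13 mm above the shelf. Starts on the mat, handle about +y.
- wrench_grip (a point): Point on the rubber grip where the wrench is best held: 75 mm behind the head's centre, half way up the grip (8 mm above the underside); axes as the wrench's.
- socket_hole (a point): Centre of the underside of the wrench head's hexagon hole (through, 28 mm across flats, 16 deep: 1 mm play each side, 8 degrees of turn either way). Turns with the socket in the head; x axis towards a corner. It goes over the bolt corner on corner: the same yaw modulo 60 degrees.
- bar_mat: Fixed cork bar mat on the shelf, 100 mm in x, 240 mm in y, 3 mm thick. Origin at the centre of its underside. The wrench belongs on it.
- tray: Fixed round wooden tray, 210 mm across, floor 6 mm thick with a rim to 16 mm high. Origin at the centre of its underside. The tumblers start standing on it, about 55 mm from its centre.
- tumbler0: Loose amber glass tumbler with a round bottom, 160 g, 52 mm across, 72 tall; may be absent. Origin at the bottom pole, z to the open rim. The lower 26 mm are half a ball; the side above is nearly straight, 51 mm across. Heavy base: on a flat surface it rocks back upright.
- tumbler1: Loose amber glass tumbler with a round bottom, 160 g, 52 mm across, 72 tall; may be absent. Origin at the bottom pole, z to the open rim. The lower 26 mm are half a ball; the side above is nearly straight, 51 mm across. Heavy base: on a flat surface it rocks back upright.
- tumbler2: Loose amber glass tumbler with a round bottom, 160 g, 52 mm across, 72 tall; may be absent. Origin at the bottom pole, z to the open rim. The lower 26 mm are half a ball; the side above is nearly straight, 51 mm across. Heavy base: on a flat surface it rocks back upright.
- tumbler3: Loose amber glass tumbler with a round bottom, 160 g, 52 mm across, 72 tall; may be absent. Origin at the bottom pole, z to the open rim. The lower 26 mm are half a ball; the side above is nearly straight, 51 mm across. Heavy base: on a flat surface it rocks back upright.
- tumbler0_ball (a point): Centre of the ball that forms the bottom of tumbler 0, 26 mm above its bottom pole; axes as the tumbler's.
- tumbler1_ball (a point): Centre of the ball that forms the bottom of tumbler 1, 26 mm above its bottom pole; axes as the tumbler's.
- tumbler2_ball (a point): Centre of the ball that forms the bottom of tumbler 2, 26 mm above its bottom pole; axes as the tumbler's.
- tumbler3_ball (a point): Centre of the ball that forms the bottom of tumbler 3, 26 mm above its bottom pole; axes as the tumbler's.
- pitcher: Bystander: glass pitcher, 112 mm across, 190 mm tall, with a handle, at the left end of the shelf. Origin at the centre of its underside.
- coasters: Bystander: stack of round coasters, 96 mm across, 24 mm high, at the far left of the shelf. Origin at the centre of its underside.
- bitters: Bystander: small bitters bottle, 52 mm across, 135 mm tall, near the far edge of the shelf. Origin at the centre of its underside.

How it is judged:
By the outcome, as a careful person would: the job done as asked, in the order asked, and still so for the second after the job is handed in, with the robot touching nothing.
Of tumbler0, tumbler1, tumbler2, tumbler3 only 2 to 4 are there at a start; the rules pass over those that are not, and their reading is None.
At some moment in a run one of wrench, tumbler0, tumbler1, tumbler2, tumbler3 may be knocked a few centimetres aside while the robot is not near it.
Once in a run the grip may slacken for a moment while it holds something.
It also fails if it takes over 210 s, if anything falls off the work surface, if the arm or the gripper's body presses on something with over 40 N, if the wrist force passes 120 N, or if a joint passes its speed limit or range.

ROBOT

A 6-joint arm with a two-finger parallel gripper is mounted at the origin on the work surface. World frame = base frame: x ahead of the robot, y to its left, z up, the work surface at z = 0. Lengths are in m, angles in rad, forces in N, time in s.
With the tool pointing down it reaches from about 0.35 to 0.975 m from the base axis. Payload 4.9 kg.
Tool frame: the origin (TCP) lies at the very end of the fingers, on their centre line; the grasp point (between the pads) lies 19 mm behind it; z points along the fingers, y is the line along which they close (so a half turn about z gives the same grasp; the last joint's range is limited). The gripper opens to 85 mm and grips with 20 to 120 N. Pads are 22 mm wide; open, the fingers measure 114 mm over their backs; the gripper's body (76 mm by 85 mm) begins 54 mm behind the grasp point. The pads swing forward as they close: fully open they stand 13 mm farther back than shut.
Start: joints at [1.164, 0.053, 1.613, -0, 1.476, -0.119], TCP at [0.177, 0.599, 0.231] pointing down, gripper open.
Joint ranges: [-3.01, 3.01], [-1.01, 2.22], [0.06, 2.58], [-1.02, 4.17], [0.09, 2.62], [-3.14, 3.14]. Speed limits (rad/s): [2.57, 2.57, 3.14, 3.14, 3.14, 3.14].

INTERFACE

Orientations are given as a rotation vector (axis times angle).
In Python, from rig import bot gives the robot as it stands.
- The arm moves only by the shell command python3 inch.py 'ROWS' [OPENING] [FORCE]. ROWS is a JSON list of rows, 1 to 10 of them, each an object with the fields dx, dy, dz (the shift in units of 50 mm), drx, dry, drz (a rotation vector in rad); a field left out counts as zero; each row is the pose to reach, as a shift and turn from the pose commanded when the command began, along the tool's axes at that moment; what a row does not reach only later rows make up. A row lasts 1/8 s, in which the tool goes at most 0.0625 m and 0.188 rad, less where a joint would pass 70% of its speed; a pose out of reach is approached as far as the arm can. OPENING is the finger opening in m, set as the command begins (- or left out keeps the last). The fingers move at their own pace and stop on an object; FORCE is the grip in N (left out, the last holds). Time passes only in rows, so rows that do not move let the fingers close. It prints the time, the measured TCP pose, the force, the opening and the grip force at its end. Input that does not fit is refused with a message, and nothing moves.
- bot.get_state(): the state, without advancing time (a new reading comes with each control period).
- bot.capture(name): name is "side" or "top"; returns a dict with "frame" (420x560x3 uint8, red, green, blue), "range_z" (420x560 float32, m along the optical axis (not along the pixel's ray), 0 where there is no reading), "fx", "fy", "cx", "cy" (pixels), "dist" ([k1, k2, p1, p2, k3] as OpenCV has them; the pictures are not rectified), "world_to_cam" (4x4, takes a point from world to camera coordinates). Camera axes: x right, y up, looking along -z (the intrinsics and any distortion apply to the point x, -y, -z); pixel columns grow to the right and rows downward; lengths in m; the calibration is good to about 2 mm. A picture is of the moment at which its call begins.
- bot.sign_off(): hands the job in; it is judged then, once.
The state is a dict: "t": time; "qpos": joint angles; "qd": joint speeds; "tau": joint torques, N m; "eef_pos": TCP position; "tool_rot": TCP orientation; "ft_force": force on the tool from outside, world axes, zero at the start; "torque": the same for the moment, N m; "gripper_width": finger opening in m; "grip_force": force on a finger pad.
Only numpy, scipy, OpenCV 4.12 (cv2) and the standard library are available. Lean on these libraries where they do the work, as an engineer would, in place of code of your own. Each camera call takes 0.05 s, during which the arm holds its last target. There are 200 camera calls.

## Working session

There is one attempt and no reset: what is moved stays moved. The work goes in short steps, Python scripts to look and compute and a shell command to move; the robot and the scene stay as the last step left them, time stands still between calls to the robot, and variables do not carry over. Pictures are saved under pics/ and viewed, at most 14 in all, crops included, and the job is handed in when it is done.

```bash
ls; mkdir -p pics; python3 - <<'E'
from rig import bot
import cv2
s=bot.get_state();print(s)
for n in("top","side"):
    c=bot.capture(n);cv2.imwrite(f"pics/{n}0.png",c["frame"][:,:,::-1]);print(n,c["fx"],c["fy"],c["cx"],c["cy"],c["dist"],c["world_to_cam"])
E
```

```text
inch.py
pics
rig.py
{'t': 0.0, 'qpos': array([ 1.16402175e+00,  5.33930911e-02,  1.61429480e+00,  4.61910636e-06,
        1.47598878e+00, -1.19013090e-01]), 'qd': array([ 1.23762488e-03, -2.14706534e-03, -1.88740174e-03,  1.13618857e-03,
       -7.16740251e-04,  9.32288921e-05]), 'tau': array([-1.98305373e-03, -3.93725324e+01, -3.70153105e+01, -4.45056767e-04,
        7.42614007e-03, -2.33195931e-05]), 'eef_pos': array([0.17713803, 0.5987253 , 0.23004007]), 'tool_rot': array([-0.45037889, -3.10858855,  0.00315867]), 'ft_force': array([ 0.06017969, -0.48993167, -0.27625266]), 'torque': array([-0.05039761,  0.01633787, -0.03893018]), 'grip_force': 0.0, 'gripper_width': 0.085316384538228}
top 382.6701758275516 382.6701758275516 271.6782984314158 206.70171112852253 [-0.0777069  0.         0.         0.         0.       ] [[-1.35265329e-02 -9.99904467e-01 -2.84418515e-03  8.96533450e-03]
 [ 9.87936061e-01 -1.38033722e-02  1.54245925e-01 -5.73471675e-01]
 [-1.54270449e-01 -7.23460498e-04  9.88028393e-01 -7.84886726e-01]
 [ 0.00000000e+00  0.00000000e+00  0.00000000e+00  1.00000000e+00]]
side 392.107879659986 392.107879659986 274.53065837208123 211.5998187420624 [-0.01620677  0.          0.          0.          0.        ] [[-0.84088983 -0.54116541  0.0066548   0.49032201]
 [ 0.41589467 -0.63827183  0.6477968  -0.25042779]
 [-0.34631766  0.54749344  0.7617841  -0.73519971]
 [ 0.          0.          0.          1.        ]]
```
View pics/top0.png

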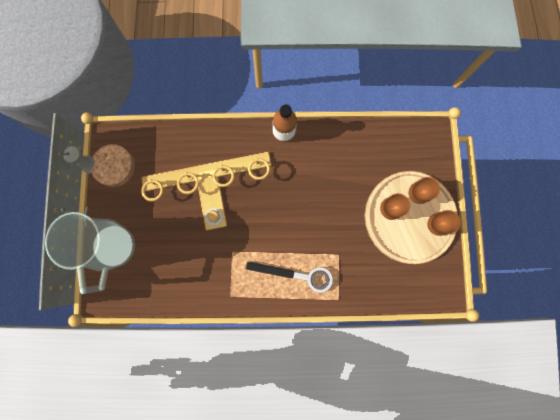

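View pics/side0.png

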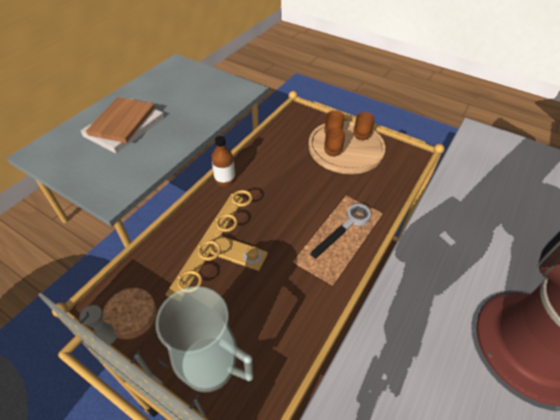

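```bash
cat > h.py <<'E'
import numpy as np,cv2
from rig import bot
from scipy.spatial.transform import Rotation as R
def cap(n): return bot.capture(n)
def KD(c): return np.array([[c["fx"],0,c["cx"]],[0,c["fy"],c["cy"]],[0,0,1]]),np.array(c["dist"],float)
def ray(c,uv):
    K,D=KD(c);p=cv2.undistortPoints(np.array(uv,float).reshape(-1,1,2),K,D)[:,0]
    M=np.array(c["world_to_cam"]);d=np.c_[p[:,0],-p[:,1],-np.ones(len(p))]@M[:3,:3]
    return -M[:3,:3].T@M[:3,3],d
def onz(c,uv,z):
    o,d=ray(c,uv);return o+d*((z-o[2])/d[:,2])[:,None]
def proj(c,P):
    K,D=KD(c);M=np.array(c["world_to_cam"]);q=np.atleast_2d(P)@M[:3,:3].T+M[:3,3];q*=[1,-1,-1]
    return cv2.projectPoints(q.reshape(-1,1,3),np.zeros(3),np.zeros(3),K,D)[0][:,0]
def crop(c,u,v,r,k): 
    return cv2.resize(c["frame"][v-r:v+r,u-r:u+r,::-1],None,fx=k,fy=k,interpolation=cv2.INTER_CUBIC)
def rows(dw):
    "world shift -> tool-axes shift"
    s=bot.get_state();return np.round(R.from_rotvec(s["tool_rot"]).inv().apply(dw),4)
E
python3 - <<'E'
from h import *
c=cap("top")
a=[crop(c,213,213,20,14),crop(c,320,279,20,14)]
cv2.imwrite("pics/c1.png",np.hstack(a)[:, :800*2])
cv2.imwrite("pics/c1.png",cv2.resize(np.hstack(a),(800,400)))
b=crop(c,205,178,70,5)[150:450]
cv2.imwrite("pics/c2.png",b)
for n,uv,z in[("bolt",(213,216),.028),("wr",(320,279),.019),("wend",(247,267),.019)]: print(n,onz(c,uv,z))
print(onz(c,[(152,189),(187,183),(224,177),(259,169)],.045))
print(onz(c,[(231,254),(339,256),(338,299),(231,297)],.003))
s=bot.get_state();print(R.from_rotvec(s["tool_rot"]).as_matrix())
hsv=cv2.cvtColor(c["frame"],cv2.COLOR_RGB2HSV)
print(hsv[207,397],hsv[190,424],hsv[222,443],hsv[235,410],hsv[240,290],hsv[280,300],hsv[273,275])
for P in [(397,207),(424,190),(443,222)]: print(c["range_z"][P[1],P[0]],onz(c,P,.07))
E
```

```text
bolt [[0.55715255 0.1309115  0.028     ]]
wr [[ 0.41664947 -0.1020085   0.019     ]]
wend [[0.44485532 0.05685643 0.019     ]]
[[0.61658004 0.26397388 0.045     ]
 [0.62878219 0.18645808 0.045     ]
 [0.64097185 0.10493526 0.045     ]
 [0.6578713  0.02785906 0.045     ]]
[[ 0.47410671  0.09364309  0.003     ]
 [ 0.46619335 -0.14811889  0.003     ]
 [ 0.37170666 -0.14254054  0.003     ]
 [ 0.37949094  0.09365487  0.003     ]]
[[-9.58886363e-01  2.83789622e-01 -6.26645406e-04]
 [ 2.83790247e-01  9.58885315e-01 -1.43133873e-03]
 [ 1.94682000e-04 -1.55032704e-03 -9.99998779e-01]]
[ 13 151 224] [ 12 160 214] [ 12 161 215] [ 21  81 249] [ 11 133 121] [ 18 100 248] [45  9 55]
0.8464984 [[ 0.56521749 -0.26404033  0.07      ]]
0.85324496 [[ 0.60116925 -0.32527941  0.07      ]]
0.8427533 [[ 0.53169301 -0.36138322  0.07      ]]
```

View pics/c1.png

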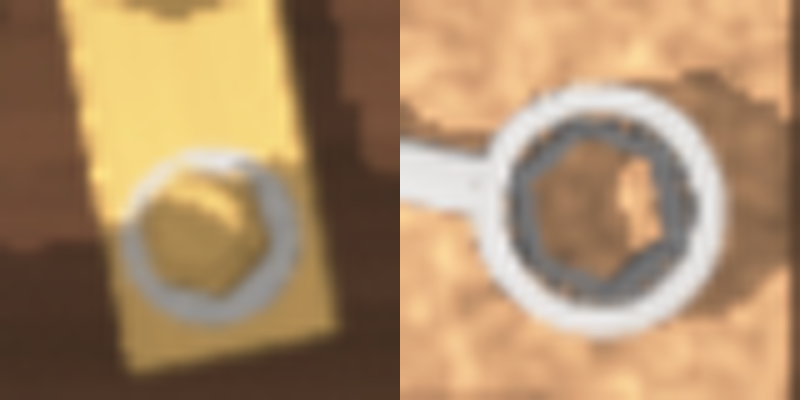

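View pics/c2.png

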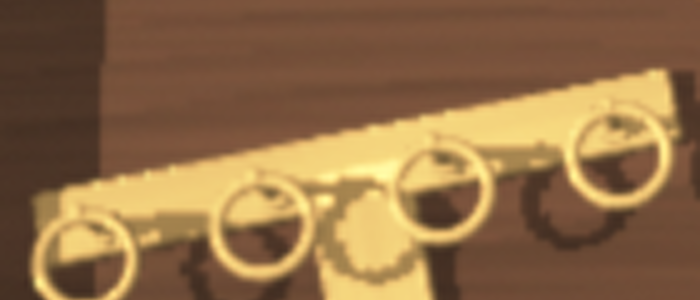

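```bash
cat > m.py <<'E'
from h import *
def hexdirs(m,c,u0,v0,k,z):
    cs,_=cv2.findContours(m,cv2.RETR_EXTERNAL,cv2.CHAIN_APPROX_NONE)
    q=max(cs,key=cv2.contourArea);q=cv2.convexHull(q)
    P=onz(c,(q[:,0]+.5)/k-.5+[u0,v0],z)[:,:2]
    e=np.roll(P,-1,0)-P;L=np.hypot(*e.T);a=np.arctan2(e[:,1],e[:,0])
    s=(L**1*np.exp(6j*a)).sum();
    return np.degrees(np.angle(s))/6, abs(s)/L.sum(), P.mean(0),np.ptp(P,0)  # edge dir mod 60 = corner dir mod 60
def up(c,u,v,r,k): return cv2.resize(c["frame"][v-r:v+r,u-r:u+r],None,fx=k,fy=k,interpolation=cv2.INTER_CUBIC)
def circ(m,c,u0,v0,k,z):
    cs,_=cv2.findContours(m,cv2.RETR_EXTERNAL,cv2.CHAIN_APPROX_NONE)
    q=max(cs,key=cv2.contourArea);q=cv2.convexHull(q)[:,0]
    P=onz(c,(q+.5)/k-.5+[u0,v0],z)[:,:2].astype(np.float32)
    return P
E
python3 - <<'E'
from m import *
c=cap("top");k=10
M=np.array(c["world_to_cam"]);print("cam",-M[:3,:3].T@M[:3,3])
i=up(c,213,213,20,k);h=cv2.cvtColor(i,cv2.COLOR_RGB2HSV)
W=((h[...,1]<70)&(h[...,2]>80)).astype(np.uint8)
P=circ(W,c,193,193,k,.013);print("washer",cv2.minEnclosingCircle(P),cv2.fitEllipse(P))
w=cv2.minEnclosingCircle(P)
cs,_=cv2.findContours(W,cv2.RETR_EXTERNAL,cv2.CHAIN_APPROX_NONE)
hull=cv2.convexHull(max(cs,key=cv2.contourArea));f=np.zeros_like(W);cv2.fillPoly(f,[hull],1)
f=cv2.erode(f,np.ones((13,13)));B=((f>0)&(h[...,1]>100)).astype(np.uint8)
print("bolt",hexdirs(B,c,193,193,k,.028))
i2=up(c,320,279,20,k);g=cv2.cvtColor(i2,cv2.COLOR_RGB2HSV)
W2=((g[...,1]<50)&(g[...,2]>150)).astype(np.uint8);W2=cv2.morphologyEx(W2,cv2.MORPH_OPEN,np.ones((45,45)) if 0 else np.ones((3,3)))
W2[:,:98]=0
P=circ(W2,c,300,259,k,.019);print("head",cv2.minEnclosingCircle(P),cv2.fitEllipse(P))
yy,xx=np.mgrid[:400,:400];H=((g[...,1]>70)&(np.hypot(xx-198,yy-207)<88)).astype(np.uint8)
H=cv2.morphologyEx(H,cv2.MORPH_OPEN,np.ones((7,7)))
print("hole",hexdirs(H,c,300,259,k,.019))
F=c["frame"];hs=cv2.cvtColor(F,cv2.COLOR_RGB2HSV)
D=((hs[...,2]<75)).astype(np.uint8);D[:255]=0;D[295:]=0;D[:,:235]=0;D[:,300:]=0
n,l,st,ce=cv2.connectedComponentsWithStats(D);j=1+st[1:,4].argmax();print("grip",st[j],onz(c,ce[j],.019))
v,u=np.where(l==j);Q=onz(c,np.c_[u,v],.019)[:,:2];Q0=Q.mean(0);d=np.linalg.svd(Q-Q0)[2][0];print("griddir",np.degrees(np.arctan2(d[1],d[0]))%180,np.ptp((Q-Q0)@d))
dbg=np.hstack([cv2.merge([i[...,2],B*255,W*255]),cv2.merge([i2[...,2],H*255,W2*255])]);cv2.imwrite("pics/d1.png",dbg)
# rings
Y=((hs[...,0]>17)&(hs[...,0]<30)&(hs[...,1]>80)&(hs[...,2]>170)).astype(np.uint8);
gr=cv2.cvtColor(up(c,205,178,70,4),cv2.COLOR_RGB2GRAY)
C=cv2.HoughCircles(gr,cv2.HOUGH_GRADIENT,1,50,param1=150,param2=25,minRadius=34,maxRadius=48)
print(C);C=C[0][:,:2];print(onz(c,(C+.5)/4-.5+[135,108],.045))
E
```

```text
cam [4.45589790e-01 4.80800477e-04 8.63971539e-01]
washer ((0.5588631629943848, 0.131878063082695), 0.020551810041069984) ((0.5589433908462524, 0.1319425106048584), (0.04000658541917801, 0.04053797200322151), 125.70376586914062)
bolt (np.float64(18.104657964494677), np.float64(0.568508533009422), array([0.55673075, 0.13243621]), array([0.02661235, 0.02687826]))
head ((0.41585320234298706, -0.1010637953877449), 0.027828173711895943) ((0.4157954752445221, -0.10097816586494446), (0.054398708045482635, 0.055188603699207306), 3.5276384353637695)
hole (np.float64(8.33861200678776), np.float64(0.7214530417475604), array([ 0.41594043, -0.09936726]), array([0.02936342, 0.02769778]))
grip [247 263  47  15 322] [[0.43902271 0.0068688  0.019     ]]
griddir 78.39138811284772 0.1019966040978461
[[[207.5 300.5  41.9]
  [493.5 243.5  42.1]
  [350.5 268.5  34.7]
  [ 67.5 331.5  42.3]]]
[[0.62936256 0.18757927 0.045     ]
 [0.65903768 0.03005303 0.045     ]
 [0.64610942 0.10883209 0.045     ]
 [0.61323068 0.26496669 0.045     ]]
```

View pics/d1.png

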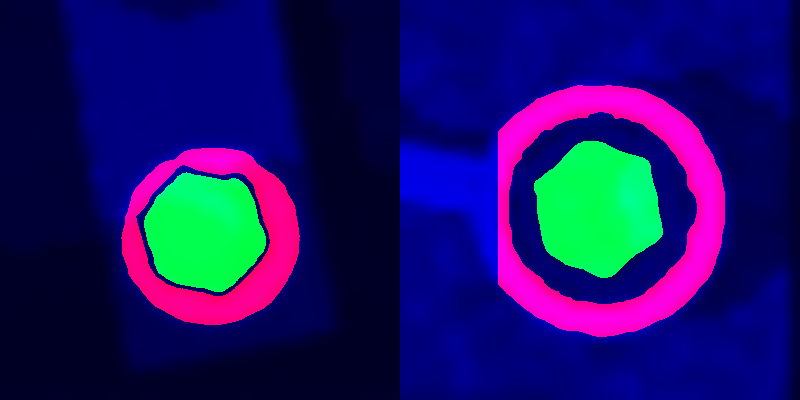

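Careful with the scale: shifts go in units of 50 mm. That gives: -0.528 m is -10.56, -0.422 m is -8.44.

```bash
python3 inch.py '[{"dx":-3, "dy":-3.8, "drz":0.5}, {"dx":-3, "dy":-3.8, "drz":0.5}, {"dx":-3, "dy":-3.8, "drz":0.5}, {"dx":-3, "dy":-3.8, "drz":0.5}, {"dx":-8.44, "dy":-10.56, "drz":1.494}, {"dx":-8.44, "dy":-10.56, "drz":1.494}, {"dx":-8.44, "dy":-10.56, "drz":1.494}, {"dx":-8.44, "dy":-10.56, "drz":1.494}, {"dx":-8.44, "dy":-10.56, "drz":1.494}, {"dx":-8.44, "dy":-10.56, "drz":1.494}]' 0.05; python3 inch.py '[{}, {}]'; python3 - <<'E'
from h import *
s=bot.get_state();m=R.from_rotvec(s["tool_rot"]).as_matrix();print(s["qpos"],np.degrees(np.arctan2(m[1,1],m[0,1])),m[:,2]);print(rows(np.array([.4315,-.0277,.1])-s["eef_pos"]))
E
```

```text
t: 1.45
eef_pos: [0.4101, 0.0256, 0.2315]
tool_rot: [2.445, 1.971, 0.002]
ft_force: [2.2, 0.5, -0.5]
gripper_width: 0.0501
grip_force: 0.0
t: 1.7
eef_pos: [0.4095, 0.0277, 0.231]
tool_rot: [-2.443, -1.974, 0.0]
ft_force: [-0.1, 0.0, 0.3]
gripper_width: 0.0498
grip_force: 0.0
[-1.14607592e-01 -5.01715000e-01  2.08174935e+00  4.63826890e-04
  1.56236054e+00  9.70148255e-02] -12.12529695055417 [-7.43931655e-04  5.52508664e-04 -9.99999571e-01]
[-0.0496  0.0332  0.131 ]
```

To row units: 0.03 m is 0.6, 0.18 m is 3.6.

```bash
python3 inch.py '[{"dx":-0.992, "dy":0.664, "dz":0.6}, {"dx":-0.992, "dy":0.664, "dz":1.2}, {"dx":-0.992, "dy":0.664, "dz":2.2}, {"dx":-0.992, "dy":0.664, "dz":3.2}, {"dx":-0.992, "dy":0.664, "dz":3.6}, {"dx":-0.992, "dy":0.664, "dz":3.6}, {"dx":-0.992, "dy":0.664, "dz":3.6}]' 0.05; python3 - <<'E'
from h import *
c=cap("top");cv2.imwrite("pics/t1.png",crop(c,290,275,60,5))
s=bot.get_state();print(s["eef_pos"])
k=10;i2=up=cv2.resize(c["frame"][259:299,300:340],None,fx=k,fy=k,interpolation=cv2.INTER_CUBIC)
from m import circ
g=cv2.cvtColor(i2,cv2.COLOR_RGB2HSV);W2=((g[...,1]<50)&(g[...,2]>150)).astype(np.uint8);W2[:,:98]=0
print(cv2.minEnclosingCircle(circ(W2,c,300,259,k,.019)))
E
```

```text
t: 2.58
eef_pos: [0.4328, -0.027, 0.0527]
tool_rot: [2.439, 1.977, 0.002]
ft_force: [-0.2, -0.2, -0.4]
gripper_width: 0.0499
grip_force: 0.0
[ 0.43319687 -0.02732176  0.05305884]Traceback (most recent call last):
  File "<stdin>", line 7, in <module>
  File "m.py", line 12, in circ
    q=max(cs,key=cv2.contourArea);q=cv2.convexHull(q)[:,0]
ValueError: max() iterable argument is empty
```

View pics/t1.png

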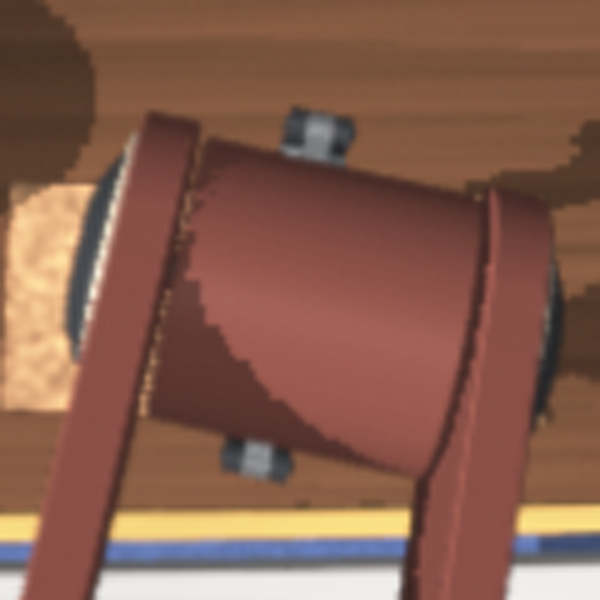

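```bash
python3 inch.py '[{"dz":0.6}, {"dz":0.96}, {"dz":0.96}, {"dz":0.96}]' 0.05; python3 inch.py '[{}, {}, {}, {}, {}]' 0.0 100;python3 - <<'E'
from h import *
c=cap("side");cv2.imwrite("pics/s1.png",crop(c,340,230,60,5))
E
```

```text
t: 3.12
eef_pos: [0.4332, -0.028, 0.0049]
tool_rot: [2.441, 1.974, 0.003]
ft_force: [0.8, 0.0, 0.1]
gripper_width: 0.05
grip_force: 0.0
t: 3.75
eef_pos: [0.4326, -0.0279, 0.0046]
tool_rot: [2.442, 1.975, 0.001]
ft_force: [-3.1, 1.3, 6.5]
gripper_width: 0.0154
grip_force: 98.8
```

View pics/s1.png

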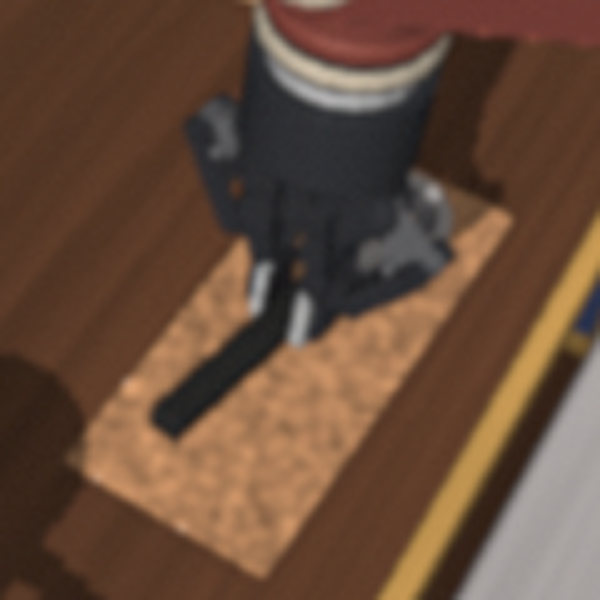

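```bash
python3 inch.py '[{"dz":-0.5}, {"dz":-1}, {"dx":0.6, "dy":0.06, "dz":-1, "drz":-0.17}, {"dx":1.2, "dy":0.12, "dz":-1, "drz":-0.35}, {"dx":1.8, "dy":0.18, "dz":-1, "drz":-0.53}, {"dx":2.4, "dy":0.24, "dz":-1, "drz":-0.7}, {"dx":3, "dy":0.3, "dz":-1, "drz":-0.88}, {"dx":3.6, "dy":0.34, "dz":-1, "drz":-1.05}, {"dx":4.18, "dy":0.388, "dz":-1, "drz":-1.218}, {"dx":4.18, "dy":0.388, "dz":-1, "drz":-1.218}]'; python3 inch.py '[{}, {}, {}]'; python3 - <<'E'
from h import *
s=bot.get_state();m=R.from_rotvec(s["tool_rot"]).as_matrix();print(s["qpos"],np.degrees(np.arctan2(m[1,1],m[0,1])));print(rows(np.array([.4954,.172,.0546])-s["eef_pos"]))
c=cap("side");p=proj(c,[.5588,.1319,.03])[0].astype(int);print(p)
cv2.imwrite("pics/s2.png",crop(c,p[0],p[1],40,10)[:, :])
E
```

```text
t: 5.05
eef_pos: [0.4944, 0.1738, 0.053]
tool_rot: [-0.871, -3.018, 0.0]
ft_force: [-0.9, -0.5, -2.2]
gripper_width: 0.0154
grip_force: 98.6
t: 5.42
eef_pos: [0.4944, 0.1718, 0.0532]
tool_rot: [-0.876, -3.017, 0.0]
ft_force: [0.3, 0.3, -2.5]
gripper_width: 0.0154
grip_force: 98.6
[ 1.92303584e-01 -5.80978110e-03  1.98813228e+00 -5.39262451e-05
  1.15952105e+00 -8.13283708e-01] 57.61714424792009
[-0.0007  0.0007 -0.0014]
[250 250]
```

```bash
python3 - <<'E'
import cv2
i=cv2.imread("pics/s2.png");cv2.imwrite("pics/s2b.png",cv2.resize(i,(600,600)))
E
```

```text
(no output)
```

View pics/s2b.png

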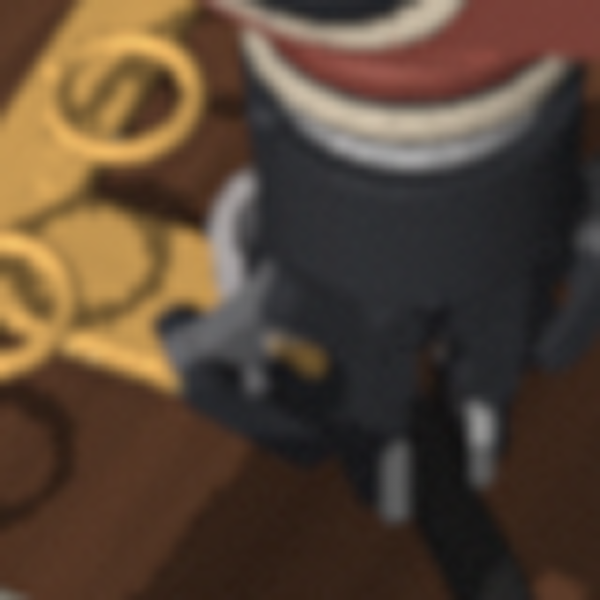

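To row units: -0.0642 m is -1.284, -0.0384 m is -0.768.

```bash
python3 inch.py '[{"dx":-0.12, "dy":-0.24, "drz":-0.17}, {"dx":-0.24, "dy":-0.44, "drz":-0.34}, {"dx":-0.36, "dy":-0.66, "drz":-0.52}, {"dx":-0.5, "dy":-0.88, "drz":-0.7}, {"dx":-0.64, "dy":-1.08, "drz":-0.88}, {"dx":-0.768, "dy":-1.284, "drz":-1.049}, {"dx":-0.768, "dy":-1.284, "drz":-1.049}, {"dx":-0.768, "dy":-1.284, "drz":-1.049}, {"dx":-0.768, "dy":-1.284, "drz":-1.049}]'; python3 - <<'E'
from h import *
s=bot.get_state();m=R.from_rotvec(s["tool_rot"]).as_matrix();print(np.degrees(np.arctan2(m[1,1],m[0,1])));print(rows(np.array([.4924,.097,.0546])-s["eef_pos"]))
c=cap("side");z=s["eef_pos"][2]-.0016
hx=s["eef_pos"]-m[:,0]*.075;hx[2]=z+.016;print(hx)
p=proj(c,hx)[0].astype(int);print(p,proj(c,hx))
cv2.imwrite("pics/s3.png",crop(c,p[0],p[1],30,20)); np.save("s3.npy",p)
c=cap("top");p=proj(c,hx)[0].astype(int);print(p);cv2.imwrite("pics/t3.png",cv2.resize(crop(c,p[0],p[1],30,20),(600,600)))
i=cv2.imread("pics/s3.png");cv2.imwrite("pics/st3.png",np.hstack([cv2.resize(i,(400,400)),cv2.resize(cv2.imread("pics/t3.png"),(400,400))]))
E
```

```text
t: 6.6
eef_pos: [0.4927, 0.098, 0.0533]
tool_rot: [-0.753, 3.05, 0.0]
ft_force: [0.6, -0.4, -3.2]
gripper_width: 0.0149
grip_force: 98.6
117.74568734651871
[ 0.0008 -0.0008 -0.0013]
[0.55910845 0.13295365 0.06770776]
[249 240] [[249.51729097 240.30302955]]
[209 212]
```

View pics/st3.png

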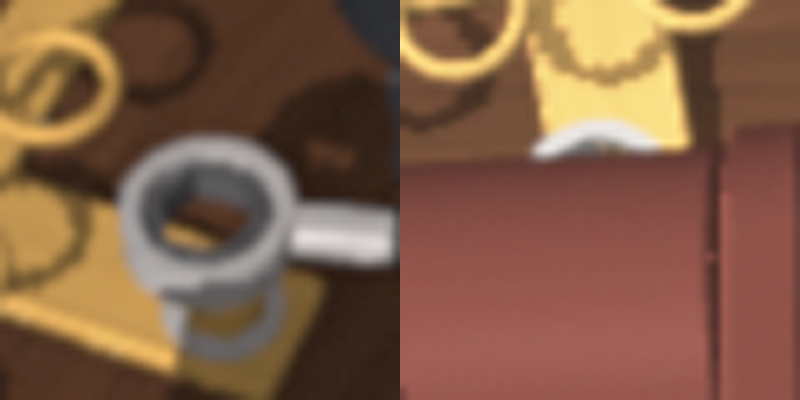

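```bash
python3 - <<'E'
from m import *
c=cap("side");k=10
s=bot.get_state();print(s["eef_pos"]);zt=s["eef_pos"][2]-.0016+.016
i=up(c,249,241,25,k);g=cv2.cvtColor(i,cv2.COLOR_RGB2HSV)
W=((g[...,1]<60)&(g[...,2]>150)).astype(np.uint8)
cv2.imwrite("pics/d2a.png",np.hstack([i[...,::-1],cv2.merge([W*255]*3)]))
f=cv2.imread("pics/side0.png")[:,:,::-1];c0=dict(c);c0["frame"]=f
p=proj(c,[.5588,.1319,.013])[0];print(p);u,v=p.astype(int)
i0=up(c0,u,v,25,k);g=cv2.cvtColor(i0,cv2.COLOR_RGB2HSV)
W0=((g[...,1]<60)&(g[...,2]>90)).astype(np.uint8)
P=circ(W0,c,u-25,v-25,k,.013);print("washer side",cv2.minEnclosingCircle(P),cv2.fitEllipse(P))
cv2.imwrite("pics/d2.png",cv2.resize(np.vstack([np.hstack([i[...,::-1],cv2.merge([W*255]*3)]),np.hstack([i0[...,::-1],cv2.merge([W0*255]*3)])]),(600,600)))
E
```

```text
[0.49275096 0.09799374 0.0533112 ]
[250.98053196 255.02899256]
washer side ((0.5559050440788269, 0.13174760341644287), 0.020036669448018074) ((0.5560269355773926, 0.13190984725952148), (0.038851507008075714, 0.039637356996536255), 32.10535430908203)
```

View pics/d2.png

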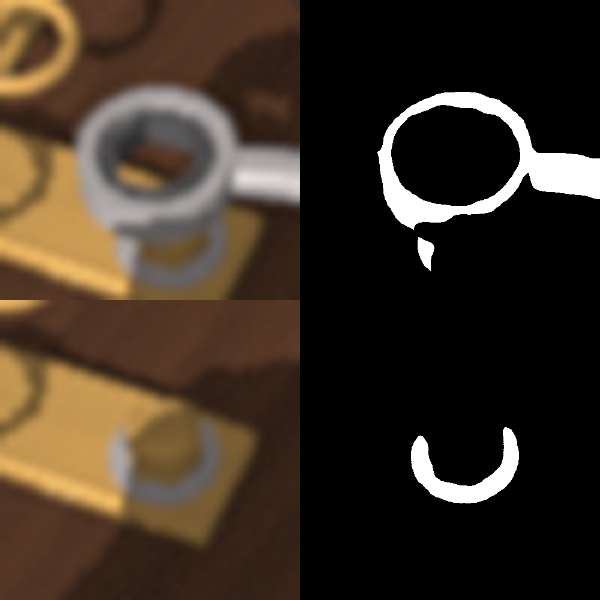

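```bash
python3 - <<'E'
from m import *
c=cap("side");k=10
s=bot.get_state();zt=s["eef_pos"][2]-.0016+.016
i=up(c,249,241,25,k);g=cv2.cvtColor(i,cv2.COLOR_RGB2HSV)
W=((g[...,1]<60)&(g[...,2]>150)).astype(np.uint8)
cs,h=cv2.findContours(W,cv2.RETR_CCOMP,cv2.CHAIN_APPROX_NONE)
q=max([a for a,b in zip(cs,h[0]) if b[3]>=0],key=cv2.contourArea)[:,0]
P=onz(c,(q+.5)/k-.5+[224,216],zt)[:,:2].astype(np.float32);print(cv2.minEnclosingCircle(P),cv2.fitEllipse(P))
m=R.from_rotvec(s["tool_rot"]).as_matrix();print(s["eef_pos"]-m[:,0]*.075, m[:,0],m[:,1])
E
```

```text
((0.5584849119186401, 0.13456889986991882), 0.022627606987953186) ((0.5581662058830261, 0.13516782224178314), (0.04208054021000862, 0.044665731489658356), 102.5135726928711)
[0.55906758 0.1329407  0.05327507] [-8.84619225e-01 -4.66314082e-01  5.98374344e-05] [-4.66314078e-01  8.84619227e-01  6.72580868e-05]
```

To row units: 0.025 m is 0.5, 0.0022 m is 0.044.

```bash
python3 inch.py '[{"dx":0.044, "dy":-0.022, "dz":0.1}, {"dx":0.044, "dy":-0.022, "dz":0.3}, {"dx":0.044, "dy":-0.022, "dz":0.44}, {"dx":0.044, "dy":-0.022, "dz":0.5}, {"dx":0.044, "dy":-0.022, "dz":0.5}]'; python3 inch.py '[{"dz":0.06}, {"dz":0.12}, {"dz":0.12}]'; python3 - <<'E'
from h import *
s=bot.get_state();print(s["torque"],s["eef_pos"])
E
```

```text
t: 7.42
eef_pos: [0.4911, 0.0957, 0.0278]
tool_rot: [0.754, -3.049, -0.0]
ft_force: [0.4, 0.3, -2.3]
gripper_width: 0.0155
grip_force: 98.6
t: 7.8
eef_pos: [0.4911, 0.0957, 0.022]
tool_rot: [0.755, -3.049, -0.0]
ft_force: [-0.2, 0.5, -3.3]
gripper_width: 0.0151
grip_force: 98.6
[0.02239481 0.04812529 0.06482854] [0.49110441 0.09570763 0.02202293]
```

To row units: 0.007 m is 0.14, 0.005 m is 0.1.

```bash
python3 inch.py '[{"dz":0.06}, {"dz":0.1}, {"dz":0.14}, {"dz":0.14}]'; python3 - <<'E'
from h import *
s=bot.get_state();print(s["torque"],s["eef_pos"],s["ft_force"])
c=cap("side");cv2.imwrite("pics/s4.png",crop(c,250,248,25,16))
m=R.from_rotvec(s["tool_rot"]).as_matrix()
r=np.array([-.075,0,0])
for th in (12,24,36,48,-12,-24,-36,-48):
    t=np.radians(th);q=R.from_rotvec([0,0,t]).as_matrix();print(th,np.round(np.r_[(r-q@r)[:2],t],4))
E
```

```text
t: 8.3
eef_pos: [0.4911, 0.0957, 0.015]
tool_rot: [0.755, -3.049, -0.0]
ft_force: [-0.6, -0.0, -3.6]
gripper_width: 0.0153
grip_force: 98.6
[-0.02038454  0.03387807  0.02206256] [0.4911223  0.09571077 0.01503803] [-0.57073982 -0.02760208 -3.60219693]
12 [-0.0016  0.0156  0.2094]
24 [-0.0065  0.0305  0.4189]
36 [-0.0143  0.0441  0.6283]
48 [-0.0248  0.0557  0.8378]
-12 [-0.0016 -0.0156 -0.2094]
-24 [-0.0065 -0.0305 -0.4189]
-36 [-0.0143 -0.0441 -0.6283]
-48 [-0.0248 -0.0557 -0.8378]
```

View pics/s4.png

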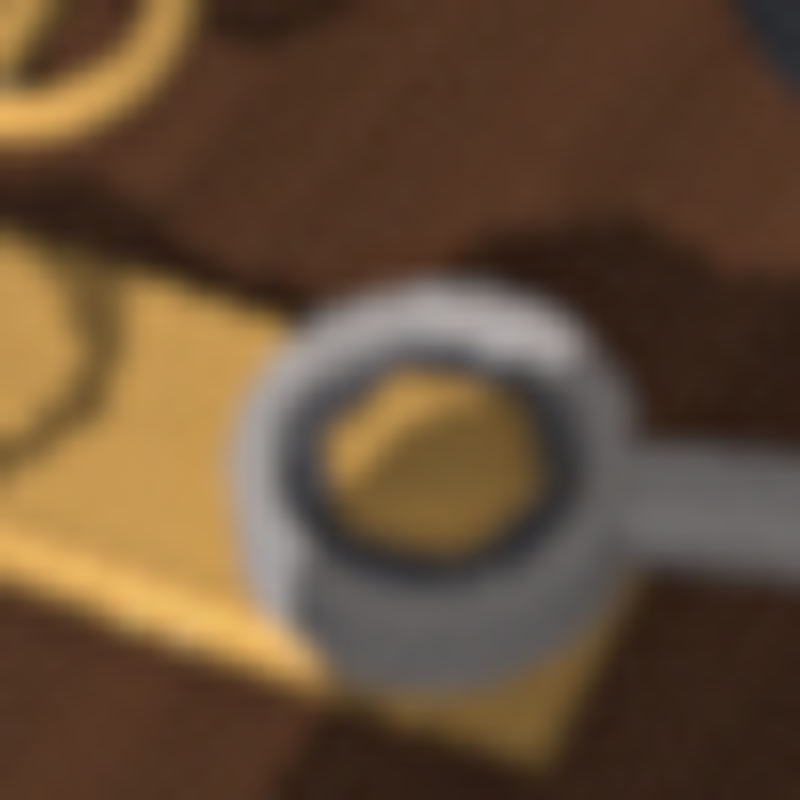

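To row units: 0.065 m is 1.3, 0.0575 m is 1.15.

```bash
python3 inch.py '[{"dx":-0.022, "dy":0.26, "drz":0.1745}, {"dx":-0.09, "dy":0.514, "drz":0.349}, {"dx":-0.2, "dy":0.75, "drz":0.5236}, {"dx":-0.35, "dy":0.964, "drz":0.698}, {"dx":-0.536, "dy":1.15, "drz":0.8727}, {"dx":-0.75, "dy":1.3, "drz":1.047}]'; python3 inch.py '[{}, {}]'; python3 - <<'E'
from h import *
s=bot.get_state();m=R.from_rotvec(s["tool_rot"]).as_matrix();print(s["torque"],s["eef_pos"]-m[:,0]*.075,np.degrees(np.arctan2(m[1,0],m[0,0])))
c=cap("side");cv2.imwrite("pics/s5.png",crop(c,250,248,25,12))
E
python3 inch.py '[{"dx":-0.022, "dy":-0.26, "drz":-0.1745}, {"dx":-0.09, "dy":-0.514, "drz":-0.349}, {"dx":-0.2, "dy":-0.75, "drz":-0.5236}, {"dx":-0.35, "dy":-0.964, "drz":-0.698}, {"dx":-0.536, "dy":-1.15, "drz":-0.8727}, {"dx":-0.75, "dy":-1.3, "drz":-1.047}, {"dx":-0.986, "dy":-1.41, "drz":-1.222}]'; python3 inch.py '[{}, {}]'; python3 - <<'E'
from h import *
s=bot.get_state();m=R.from_rotvec(s["tool_rot"]).as_matrix();print(s["torque"],s["eef_pos"]-m[:,0]*.075,np.degrees(np.arctan2(m[1,0],m[0,0])))
E
```

```text
t: 9.1
eef_pos: [0.4938, 0.1711, 0.0151]
tool_rot: [-0.877, -3.016, 0.001]
ft_force: [0.7, -0.1, -2.9]
gripper_width: 0.0152
grip_force: 98.6
t: 9.35
eef_pos: [0.4936, 0.1708, 0.0151]
tool_rot: [-0.867, -3.018, -0.0]
ft_force: [-1.7, 2.3, -2.3]
gripper_width: 0.0154
grip_force: 98.8
[0.32121354 0.40344128 0.34033887] [0.55722427 0.13100091 0.01502576] 147.9633797693583
t: 10.28
eef_pos: [0.4985, 0.0838, 0.0154]
tool_rot: [-1.027, 2.968, -0.001]
ft_force: [0.7, 0.3, -3.3]
gripper_width: 0.0155
grip_force: 98.6
t: 10.52
eef_pos: [0.4982, 0.0844, 0.0154]
tool_rot: [1.015, -2.973, 0.002]
ft_force: [-1.7, -2.5, -1.1]
gripper_width: 0.0156
grip_force: 98.7
[-0.42767335  0.29644384 -0.18244207] [0.5575742  0.13023037 0.01532256] -142.30670820272357
```

To row units: -0.0575 m is -1.15, -0.0482 m is -0.964.

```bash
python3 inch.py '[{"dx":-0.022, "dy":-0.26, "drz":-0.1745}, {"dx":-0.09, "dy":-0.514, "drz":-0.349}, {"dx":-0.2, "dy":-0.75, "drz":-0.5236}, {"dx":-0.35, "dy":-0.964, "drz":-0.698}, {"dx":-0.536, "dy":-1.15, "drz":-0.8727}, {"dx":-0.536, "dy":-1.15, "drz":-0.8727}, {"dx":-0.536, "dy":-1.15, "drz":-0.8727}]'; cat > st.py <<'E'
from h import *
s=bot.get_state();m=R.from_rotvec(s["tool_rot"]).as_matrix();print("tq",s["torque"].round(2),(s["eef_pos"]-m[:,0]*.075).round(4),np.degrees(np.arctan2(m[1,0],m[0,0]))%360,"q6",s["qpos"][5])
E
python3 st.py
python3 inch.py '[{"dx":-0.022, "dy":0.26, "drz":0.1745}, {"dx":-0.09, "dy":0.514, "drz":0.349}, {"dx":-0.2, "dy":0.75, "drz":0.5236}, {"dx":-0.35, "dy":0.964, "drz":0.698}, {"dx":-0.536, "dy":1.15, "drz":0.8727}, {"dx":-0.75, "dy":1.3, "drz":1.047}, {"dx":-0.986, "dy":1.41, "drz":1.222}, {"dx":-1.24, "dy":1.478, "drz":1.396}, {"dx":-1.5, "dy":1.5, "drz":1.571}, {"dx":-1.76, "dy":1.478, "drz":1.745}]'; python3 inch.py '[{}, {}]'; python3 st.py
```

```text
t: 11.4
eef_pos: [0.5554, 0.055, 0.0157]
tool_rot: [2.176, -2.264, 0.007]
ft_force: [0.2, -6.1, -2.9]
gripper_width: 0.0151
grip_force: 98.8
tq [-1.2  -0.08 -0.08] [0.5584 0.1299 0.0154] 267.7316935198372 q6 -3.132644665456515
t: 12.65
eef_pos: [0.484, 0.1471, 0.0153]
tool_rot: [0.343, 3.122, -0.003]
ft_force: [2.0, -3.7, -3.6]
gripper_width: 0.0156
grip_force: 98.8
t: 12.9
eef_pos: [0.484, 0.1468, 0.0152]
tool_rot: [-0.33, -3.124, 0.002]
ft_force: [-1.2, -4.7, -2.7]
gripper_width: 0.0151
grip_force: 99.0
tq [-0.52  0.19  0.03] [0.5573 0.1311 0.0152] 167.92265014131803 q6 -1.2116556293633485
```

Careful with the scale: shifts go in units of 50 mm. That gives: -0.075 m is -1.5, -0.0739 m is -1.478.

```bash
python3 inch.py '[{"dx":-0.022, "dy":-0.26, "drz":-0.1745}, {"dx":-0.09, "dy":-0.514, "drz":-0.349}, {"dx":-0.2, "dy":-0.75, "drz":-0.5236}, {"dx":-0.35, "dy":-0.964, "drz":-0.698}, {"dx":-0.536, "dy":-1.15, "drz":-0.8727}, {"dx":-0.75, "dy":-1.3, "drz":-1.047}, {"dx":-0.986, "dy":-1.41, "drz":-1.222}, {"dx":-1.24, "dy":-1.478, "drz":-1.396}, {"dx":-1.5, "dy":-1.5, "drz":-1.571}, {"dx":-1.5, "dy":-1.5, "drz":-1.571}]';python3 inch.py '[{}]';python3 st.py
python3 inch.py '[{"dx":-0.022, "dy":0.26, "drz":0.1745}, {"dx":-0.09, "dy":0.514, "drz":0.349}, {"dx":-0.2, "dy":0.75, "drz":0.5236}, {"dx":-0.35, "dy":0.964, "drz":0.698}, {"dx":-0.536, "dy":1.15, "drz":0.8727}, {"dx":-0.75, "dy":1.3, "drz":1.047}, {"dx":-0.986, "dy":1.41, "drz":1.222}, {"dx":-1.24, "dy":1.478, "drz":1.396}, {"dx":-1.5, "dy":1.5, "drz":1.571}, {"dx":-1.76, "dy":1.478, "drz":1.745}]'; python3 inch.py '[{}, {}]'; python3 st.py
```

```text
t: 14.15
eef_pos: [0.5426, 0.0571, 0.0156]
tool_rot: [-1.972, 2.446, -0.002]
ft_force: [0.1, -3.5, -2.3]
gripper_width: 0.0154
grip_force: 98.9
t: 14.28
eef_pos: [0.5422, 0.0574, 0.0156]
tool_rot: [-1.971, 2.446, -0.003]
ft_force: [0.4, -5.5, -1.8]
gripper_width: 0.0152
grip_force: 98.9
tq [-0.96 -0.23 -0.22] [0.5582 0.1306 0.0155] 257.7180191037546 q6 -2.95680950139555
t: 15.52
eef_pos: [0.4879, 0.1598, 0.0153]
tool_rot: [0.612, 3.08, -0.002]
ft_force: [3.1, -4.8, -3.3]
gripper_width: 0.0153
grip_force: 98.8
t: 15.78
eef_pos: [0.4878, 0.1594, 0.0152]
tool_rot: [0.601, 3.083, -0.001]
ft_force: [1.3, -3.2, -2.7]
gripper_width: 0.0152
grip_force: 98.9
tq [-0.56 -0.12  0.04] [0.5573 0.1313 0.0152] 157.95347789362225 q6 -1.0143648007245503
```

```bash
python3 inch.py '[{"dx":-0.022, "dy":-0.26, "drz":-0.1745}, {"dx":-0.09, "dy":-0.514, "drz":-0.349}, {"dx":-0.2, "dy":-0.75, "drz":-0.5236}, {"dx":-0.35, "dy":-0.964, "drz":-0.698}, {"dx":-0.536, "dy":-1.15, "drz":-0.8727}, {"dx":-0.75, "dy":-1.3, "drz":-1.047}, {"dx":-0.986, "dy":-1.41, "drz":-1.222}, {"dx":-1.24, "dy":-1.478, "drz":-1.396}, {"dx":-1.5, "dy":-1.5, "drz":-1.571}, {"dx":-1.76, "dy":-1.478, "drz":-1.745}]';python3 inch.py '[{}]';python3 st.py
python3 inch.py '[{"dx":-0.022, "dy":0.26, "drz":0.1745}, {"dx":-0.09, "dy":0.514, "drz":0.349}, {"dx":-0.2, "dy":0.75, "drz":0.5236}, {"dx":-0.35, "dy":0.964, "drz":0.698}, {"dx":-0.536, "dy":1.15, "drz":0.8727}, {"dx":-0.75, "dy":1.3, "drz":1.047}, {"dx":-0.986, "dy":1.41, "drz":1.222}, {"dx":-1.24, "dy":1.478, "drz":1.396}, {"dx":-1.5, "dy":1.5, "drz":1.571}, {"dx":-1.76, "dy":1.478, "drz":1.745}]'; python3 inch.py '[{}, {}]'; python3 st.py
```

```text
t: 17.02
eef_pos: [0.5424, 0.0566, 0.0155]
tool_rot: [1.98, -2.439, 0.004]
ft_force: [2.7, -3.8, -4.5]
gripper_width: 0.0152
grip_force: 98.6
t: 17.15
eef_pos: [0.5423, 0.0567, 0.0154]
tool_rot: [1.974, -2.443, 0.003]
ft_force: [2.3, -7.0, -2.2]
gripper_width: 0.0152
grip_force: 98.9
tq [-1.14 -0.24 -0.19] [0.558  0.13   0.0152] 257.89260452698807 q6 -2.9606402595531
t: 18.4
eef_pos: [0.4879, 0.1597, 0.0153]
tool_rot: [0.61, 3.081, -0.001]
ft_force: [2.4, -3.6, -2.9]
gripper_width: 0.0153
grip_force: 98.9
t: 18.65
eef_pos: [0.4878, 0.1593, 0.0152]
tool_rot: [-0.599, -3.084, 0.001]
ft_force: [1.0, -2.4, -1.7]
gripper_width: 0.0152
grip_force: 98.9
tq [-0.48 -0.06  0.15] [0.5573 0.1312 0.0152] 158.00737651584438 q6 -1.0159424654442764
```

```bash
cat > hx.py <<'E'
from m import *
c=cap("side");k=10
i=up(c,250,248,20,k);g=cv2.cvtColor(i,cv2.COLOR_RGB2HSV);yy,xx=np.mgrid[:400,:400]
B=((g[...,1]>90)&(np.hypot(xx-190,yy-193)<95)).astype(np.uint8);B=cv2.morphologyEx(B,cv2.MORPH_OPEN,np.ones((9,9)))
print("hex",hexdirs(B,c,230,228,k,.028)[:2],int(B.sum()))
E
python3 inch.py '[{"dx":-0.022, "dy":-0.26, "drz":-0.1745}, {"dx":-0.09, "dy":-0.514, "drz":-0.349}, {"dx":-0.2, "dy":-0.75, "drz":-0.5236}, {"dx":-0.35, "dy":-0.964, "drz":-0.698}, {"dx":-0.536, "dy":-1.15, "drz":-0.8727}, {"dx":-0.75, "dy":-1.3, "drz":-1.047}, {"dx":-0.986, "dy":-1.41, "drz":-1.222}, {"dx":-1.24, "dy":-1.478, "drz":-1.396}, {"dx":-1.5, "dy":-1.5, "drz":-1.571}, {"dx":-1.76, "dy":-1.478, "drz":-1.745}]';python3 st.py;python3 hx.py
python3 inch.py '[{"dx":-0.022, "dy":0.26, "drz":0.1745}, {"dx":-0.09, "dy":0.514, "drz":0.349}, {"dx":-0.2, "dy":0.75, "drz":0.5236}]';python3 st.py;python3 hx.py
python3 inch.py '[{"dx":-0.022, "dy":0.26, "drz":0.1745}, {"dx":-0.09, "dy":0.514, "drz":0.349}]';python3 st.py;python3 hx.py
```

```text
t: 19.9
eef_pos: [0.5425, 0.0566, 0.0154]
tool_rot: [-1.981, 2.438, -0.003]
ft_force: [3.2, -4.0, -4.5]
gripper_width: 0.0155
grip_force: 98.6
tq [-0.8  -0.37 -0.25] [0.5578 0.13   0.0153] 258.1859959839725 q6 -2.9664392872349183
hex (np.float64(-5.440862188941125), np.float64(0.26620431454907545)) 14242
t: 20.32
eef_pos: [0.5072, 0.0746, 0.0155]
tool_rot: [-1.267, 2.874, -0.004]
ft_force: [2.6, -4.1, -3.6]
gripper_width: 0.0151
grip_force: 98.7
tq [-0.79 -0.38  0.06] [0.5578 0.13   0.0154] 227.58096483210684 q6 -2.3982681688702123
hex (np.float64(-10.869471342532862), np.float64(0.28189398749662903)) 14000
t: 20.62
eef_pos: [0.4911, 0.0955, 0.0154]
tool_rot: [-0.75, 3.05, -0.003]
ft_force: [2.7, -4.4, -3.7]
gripper_width: 0.0152
grip_force: 98.9
tq [-0.75 -0.34  0.01] [0.5575 0.1303 0.0153] 207.64489420854895 q6 -2.0084223740165483
hex (np.float64(27.54602249162025), np.float64(0.27761562083376323)) 14042
```

```bash
python3 inch.py '[{"dx":-0.022, "dy":0.26, "drz":0.1745}, {"dx":-0.09, "dy":0.514, "drz":0.349}, {"dx":-0.2, "dy":0.75, "drz":0.5236}, {"dx":-0.35, "dy":0.964, "drz":0.698}, {"dx":-0.536, "dy":1.15, "drz":0.8727}]';python3 inch.py '[{}]';python3 st.py
python3 inch.py '[{"dx":-0.022, "dy":-0.26, "drz":-0.1745}, {"dx":-0.09, "dy":-0.514, "drz":-0.349}, {"dx":-0.2, "dy":-0.75, "drz":-0.5236}, {"dx":-0.35, "dy":-0.964, "drz":-0.698}, {"dx":-0.536, "dy":-1.15, "drz":-0.8727}, {"dx":-0.75, "dy":-1.3, "drz":-1.047}, {"dx":-0.986, "dy":-1.41, "drz":-1.222}, {"dx":-1.24, "dy":-1.478, "drz":-1.396}, {"dx":-1.5, "dy":-1.5, "drz":-1.571}, {"dx":-1.76, "dy":-1.478, "drz":-1.745}]';python3 inch.py '[{}]';python3 st.py;python3 hx.py
python3 inch.py '[{"dx":-0.022, "dy":0.26, "drz":0.1745}, {"dx":-0.09, "dy":0.514, "drz":0.349}, {"dx":-0.2, "dy":0.75, "drz":0.5236}]';python3 st.py;python3 hx.py
python3 inch.py '[{"dx":-0.022, "dy":0.26, "drz":0.1745}, {"dx":-0.09, "dy":0.514, "drz":0.349}]';python3 st.py;python3 hx.py
```

```text
t: 21.3
eef_pos: [0.4878, 0.1594, 0.0152]
tool_rot: [-0.605, -3.082, 0.001]
ft_force: [2.0, -4.1, -2.6]
gripper_width: 0.0152
grip_force: 99.0
t: 21.42
eef_pos: [0.4878, 0.1593, 0.0151]
tool_rot: [-0.595, -3.084, 0.002]
ft_force: [-0.4, -4.3, -2.5]
gripper_width: 0.0156
grip_force: 99.0
tq [-0.72 -0.   -0.02] [0.5574 0.1314 0.0151] 158.17798422680914 q6 -1.0182035931560107
t: 22.68
eef_pos: [0.5427, 0.0565, 0.0155]
tool_rot: [-1.985, 2.434, -0.003]
ft_force: [2.8, -3.3, -5.0]
gripper_width: 0.0155
grip_force: 98.6
t: 22.8
eef_pos: [0.5424, 0.0567, 0.0155]
tool_rot: [-1.977, 2.441, -0.002]
ft_force: [2.2, -5.2, -2.8]
gripper_width: 0.0153
grip_force: 99.0
tq [-0.94 -0.31 -0.19] [0.558  0.13   0.0154] 258.00883836369485 q6 -2.9636317346388807
hex (np.float64(-18.593693712368033), np.float64(0.32718990662164593)) 13876
t: 23.22
eef_pos: [0.5071, 0.0747, 0.0155]
tool_rot: [-1.267, 2.874, -0.004]
ft_force: [3.5, -4.5, -3.6]
gripper_width: 0.0155
grip_force: 98.7
tq [-0.83 -0.51  0.06] [0.5577 0.1301 0.0155] 227.60165315241034 q6 -2.398443859579516
hex (np.float64(-25.327508527073423), np.float64(0.3703431346293321)) 13991
t: 23.52
eef_pos: [0.491, 0.0955, 0.0155]
tool_rot: [-0.751, 3.05, -0.003]
ft_force: [3.4, -5.1, -4.5]
gripper_width: 0.0152
grip_force: 98.9
tq [-0.86 -0.56  0.01] [0.5574 0.1304 0.0155] 207.667956936845 q6 -2.008598723872158
hex (np.float64(19.86249226213325), np.float64(0.27960720757729657)) 14097
```

To row units: 0.0575 m is 1.15, 0.0482 m is 0.964.

```bash
python3 inch.py '[{"dx":-0.022, "dy":0.26, "drz":0.1745}, {"dx":-0.09, "dy":0.514, "drz":0.349}, {"dx":-0.2, "dy":0.75, "drz":0.5236}, {"dx":-0.35, "dy":0.964, "drz":0.698}, {"dx":-0.536, "dy":1.15, "drz":0.8727}]';python3 inch.py '[{}]';python3 st.py
python3 inch.py '[{"dx":-0.022, "dy":-0.26, "drz":-0.1745}, {"dx":-0.09, "dy":-0.514, "drz":-0.349}, {"dx":-0.2, "dy":-0.75, "drz":-0.5236}, {"dx":-0.35, "dy":-0.964, "drz":-0.698}, {"dx":-0.536, "dy":-1.15, "drz":-0.8727}, {"dx":-0.75, "dy":-1.3, "drz":-1.047}, {"dx":-0.986, "dy":-1.41, "drz":-1.222}, {"dx":-1.24, "dy":-1.478, "drz":-1.396}, {"dx":-1.5, "dy":-1.5, "drz":-1.571}, {"dx":-1.76, "dy":-1.478, "drz":-1.745}]';python3 inch.py '[{}]'|tail -4;python3 hx.py
python3 inch.py '[{"dx":-0.022, "dy":0.26, "drz":0.1745}, {"dx":-0.09, "dy":0.514, "drz":0.349}, {"dx":-0.2, "dy":0.75, "drz":0.5236}]'|tail -4;python3 st.py;python3 hx.py
python3 inch.py '[{"dx":-0.022, "dy":0.26, "drz":0.1745}]';python3 st.py;python3 hx.py
```

```text
t: 24.2
eef_pos: [0.4878, 0.1594, 0.0153]
tool_rot: [0.605, 3.083, -0.002]
ft_force: [1.9, -6.9, -2.7]
gripper_width: 0.015
grip_force: 99.0
t: 24.32
eef_pos: [0.4877, 0.1592, 0.0151]
tool_rot: [-0.594, -3.084, 0.003]
ft_force: [1.1, -5.3, -1.5]
gripper_width: 0.0152
grip_force: 99.1
tq [-0.92 -0.12  0.03] [0.5573 0.1313 0.0151] 158.18485656189512 q6 -1.0179276537163107
t: 25.58
eef_pos: [0.5426, 0.0564, 0.0157]
tool_rot: [-1.985, 2.434, -0.004]
ft_force: [3.8, -4.2, -3.7]
gripper_width: 0.0152
grip_force: 98.8
tool_rot: [-1.98, 2.439, -0.003]
ft_force: [2.2, -5.8, -3.1]
gripper_width: 0.0153
grip_force: 99.0
hex (np.float64(28.009317634555973), np.float64(0.2263909295828788)) 14133
tool_rot: [-1.272, 2.872, -0.002]
ft_force: [1.3, -3.8, -0.6]
gripper_width: 0.0153
grip_force: 101.5
tq [-0.39 -0.42 -0.38] [0.5572 0.1304 0.0152] 227.77184517664742 q6 -2.402387302658593
hex (np.float64(-24.93723658315753), np.float64(0.22241566613475527)) 13712
t: 26.3
eef_pos: [0.4981, 0.0844, 0.0157]
tool_rot: [-1.019, 2.972, -0.001]
ft_force: [2.0, -3.0, -1.5]
gripper_width: 0.0151
grip_force: 101.2
tq [-0.46 -0.36 -0.22] [0.5573 0.1305 0.0157] 217.85446636758095 q6 -2.210226805693263
hex (np.float64(-23.871533144684633), np.float64(0.2826252116424916)) 13683
```

```bash
python3 - <<'E'
from h import *
c=cap("side");cv2.imwrite("pics/s6.png",crop(c,265,245,45,13))
i=cv2.imread("pics/s6.png");cv2.imwrite("pics/s6.png",cv2.resize(i,(600,600)))
E
```

```text
(no output)
```

View pics/s6.png

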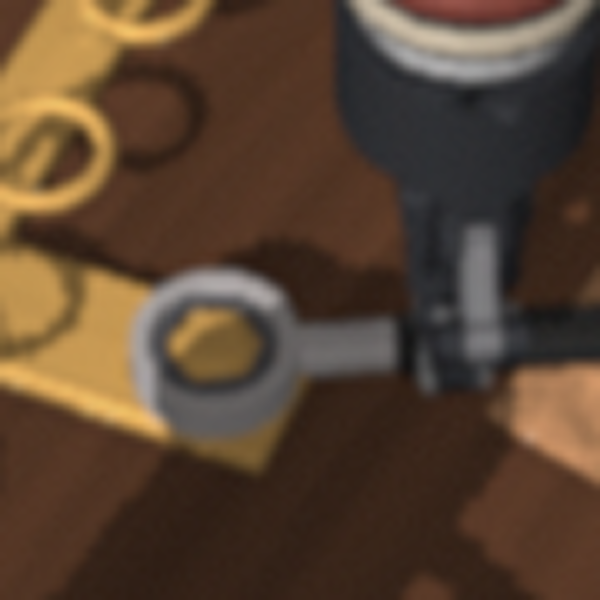

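```bash
for k in 1 2 3; do python3 inch.py '[{"dx":-0.022, "dy":0.26, "drz":0.1745}]' | grep -E "ft_|grip_f"; python3 st.py; python3 hx.py; done
```

```text
ft_force: [-0.1, -0.1, -2.3]
grip_force: 100.9
tq [-0.06 -0.05 -0.05] [0.5571 0.131  0.0153] 207.9318726950176 q6 -2.0150251759130446
hex (np.float64(-27.726300564910293), np.float64(0.3706762408233072)) 14666
ft_force: [2.3, -2.8, -2.9]
grip_force: 100.9
tq [-0.5  -0.32 -0.21] [0.5572 0.1311 0.0152] 198.00312263945762 q6 -1.8161405549867975
hex (np.float64(-29.395565952947987), np.float64(0.28023120817602015)) 14334
ft_force: [2.3, -5.8, -3.3]
grip_force: 100.9
tq [-0.99 -0.41  0.12] [0.5573 0.1305 0.0152] 188.10534013666145 q6 -1.6165504054131241
hex (np.float64(28.488517023313662), np.float64(0.23983167981476014)) 14127
```

```bash
for k in 1 2 3; do python3 inch.py '[{"dx":-0.022, "dy":0.26, "drz":0.1745}]' | grep -E "ft_|grip_f|width"; python3 st.py; python3 hx.py; done; python3 - <<'E'
from h import *
c=cap("side");h=cv2.cvtColor(c["frame"],cv2.COLOR_RGB2HSV)
# predicted handle axis pts
s=bot.get_state();m=R.from_rotvec(s["tool_rot"]).as_matrix()
print(proj(c,[s["eef_pos"]-m[:,0]*d+[0,0,.01] for d in(.075,0,-.09)]).round(0).tolist())
E
```

```text
ft_force: [2.4, -10.4, -2.8]
gripper_width: 0.0151
grip_force: 101.2
tq [-1.7  -0.32  0.65] [0.5573 0.1297 0.0151] 178.2653530682992 q6 -1.4176919980017637
hex (np.float64(27.741311959548607), np.float64(0.22977115219312264)) 13983
ft_force: [2.1, -6.9, -2.3]
gripper_width: 0.0154
grip_force: 101.0
tq [-1.08 -0.32  0.3 ] [0.5572 0.1306 0.015 ] 168.18529777177062 q6 -1.217433573383919
hex (np.float64(28.44830560594039), np.float64(0.23159104013379492)) 14332
ft_force: [0.7, -8.5, -2.2]
gripper_width: 0.0153
grip_force: 101.2
tq [-1.42 -0.12  0.73] [0.5568 0.13   0.0147] 158.2984603652275 q6 -1.0209519900745658
hex (np.float64(16.883991542547033), np.float64(0.12096688874646395)) 11824
[[251.0, 252.0], [272.0, 277.0], [299.0, 310.0]]
```

```bash
cat > nk.py <<'E'
from h import *
c=cap("side");h=cv2.cvtColor(c["frame"],cv2.COLOR_RGB2HSV)
v,u=np.mgrid[210:300,200:310];v=v.ravel();u=u.ravel()
P=onz(c,np.c_[u,v],.026)[:,:2]-[.556,.131];r=np.hypot(*P.T);a=np.degrees(np.arctan2(P[:,1],P[:,0]))%360
hh=h[v,u];k=(r>.036)&(r<.052)&(hh[:,1]<60)&(hh[:,2]>70)&(a>140)&(a<300)
print("neck",np.median(a[k]),k.sum(),np.percentile(a[k],[10,90]))
E
python3 - <<'E'
from h import *
c=cap("side");P=onz(c,[(252.2,252.5),(278,252.2)],.028);d=P[1]-P[0];print(P,np.degrees(np.arctan2(d[1],d[0]))%360)
E
python3 st.py;python3 nk.py
python3 inch.py '[{"dx":-0.022, "dy":-0.26, "drz":-0.1745}, {"dx":-0.09, "dy":-0.514, "drz":-0.349}, {"dx":-0.2, "dy":-0.75, "drz":-0.5236}]'|grep ft_;python3 st.py;python3 nk.py;python3 hx.py
python3 inch.py '[{"dx":-0.022, "dy":-0.26, "drz":-0.1745}, {"dx":-0.09, "dy":-0.514, "drz":-0.349}, {"dx":-0.2, "dy":-0.75, "drz":-0.5236}]'|grep ft_;python3 st.py;python3 nk.py;python3 hx.py
python3 inch.py '[{"dx":-0.022, "dy":-0.26, "drz":-0.1745}, {"dx":-0.09, "dy":-0.514, "drz":-0.349}, {"dx":-0.2, "dy":-0.75, "drz":-0.5236}]'|grep ft_;python3 st.py;python3 nk.py;python3 hx.py
```

```text
[[0.55401872 0.1331931  0.028     ]
 [0.5084753  0.10266425 0.028     ]] 213.83489768538743
tq [-0.24 -0.09 -0.  ] [0.5574 0.1314 0.0149] 158.32966949022153 q6 -1.0223141734067427
neck 268.707024739506 100 [247.26805694 289.48332334]
ft_force: [2.6, -2.2, -5.0]
tq [-0.4  -0.41 -0.25] [0.5572 0.1311 0.0154] 188.43963600804173 q6 -1.6240189217338092
neck 191.96322696907635 70 [175.37820175 210.14266594]
hex (np.float64(-25.72343516494352), np.float64(0.36539612522576387)) 14332
ft_force: [2.2, -2.2, -4.9]
tq [-0.56 -0.44 -0.33] [0.5572 0.1306 0.0154] 218.1835927382501 q6 -2.216046076494226
neck 212.73796896960044 63 [203.87878974 224.77161781]
hex (np.float64(-25.478890256762607), np.float64(0.3533128378154549)) 14021
ft_force: [2.4, -3.9, -3.0]
tq [-0.76 -0.39 -0.27] [0.5575 0.1301 0.0155] 248.03601060503078 q6 -2.7818936771671727
neck 246.14049749939718 59 [235.79085722 257.39070116]
hex (np.float64(-25.258315397399212), np.float64(0.32889976289956413)) 13867
```

```bash
for k in 1 2 3 4 5; do python3 inch.py '[{"dx":-0.022, "dy":0.26, "drz":0.1745}]' | grep -E "ft_|width"; python3 st.py; python3 hx.py;python3 nk.py; done
```

```text
ft_force: [2.0, -0.9, -2.7]
gripper_width: 0.0154
tq [-0.17 -0.31 -0.18] [0.5575 0.1308 0.0153] 237.36897651375835 q6 -2.585117581204091
hex (np.float64(-28.01714746432485), np.float64(0.37869788545915817)) 14569
neck 233.2666936911291 60 [222.10610849 244.43389517]
ft_force: [0.4, 0.1, -2.4]
gripper_width: 0.0155
tq [-0.07  0.01 -0.04] [0.5573 0.1309 0.0155] 227.6375858754621 q6 -2.3996788173707437
hex (np.float64(-28.469189054636363), np.float64(0.39226617374393113)) 14685
neck 221.94882614333233 60 [212.65976284 232.9794853 ]
ft_force: [2.4, -1.0, -2.4]
gripper_width: 0.0152
tq [-0.3  -0.31 -0.15] [0.5573 0.1308 0.0155] 217.78639973747713 q6 -2.2087461824568484
hex (np.float64(29.77066561726686), np.float64(0.2818796619060968)) 14322
neck 212.6801520203875 61 [202.45332953 222.5753734 ]
ft_force: [2.7, -3.8, -2.6]
gripper_width: 0.0152
tq [-0.65 -0.51  0.1 ] [0.5575 0.1302 0.0154] 207.90215878637153 q6 -2.013761259220546
hex (np.float64(28.798147081468088), np.float64(0.25390735348214133)) 13996
neck 204.78259187991904 62 [193.8843136  215.73333554]
ft_force: [4.6, -7.3, -3.5]
gripper_width: 0.0151
tq [-1.19 -0.61  0.57] [0.5578 0.1295 0.0155] 198.08849158538294 q6 -1.8169972595466723
hex (np.float64(28.105149285635267), np.float64(0.21562811861754874)) 13851
neck 194.91557836004955 56 [184.71059076 205.61852477]
```

```bash
for k in 1 2 3 4; do python3 inch.py '[{"dx":-0.006, "dy":0.13, "drz":0.0873}]' | grep -E "ft_|width"; python3 st.py; python3 hx.py;python3 nk.py; done
```

```text
ft_force: [1.7, -1.2, -2.9]
gripper_width: 0.0153
tq [-0.35 -0.29 -0.01] [0.5573 0.1305 0.0153] 193.1540248378824 q6 -1.7188806019099765
hex (np.float64(28.33766843962185), np.float64(0.2638800259062689)) 14106
neck 192.07097466829077 50 [179.34796932 202.10120481]
ft_force: [1.8, -4.0, -1.1]
gripper_width: 0.0151
tq [-0.71 -0.25  0.19] [0.5574 0.1303 0.0153] 188.08186520216793 q6 -1.6168325710997051
hex (np.float64(28.918398300512482), np.float64(0.28167566206430933)) 14028
neck 192.1333452445095 75 [175.40580756 212.71996537]
ft_force: [1.3, -5.7, -1.9]
gripper_width: 0.0154
tq [-0.92 -0.25  0.53] [0.5574 0.1299 0.0153] 183.07564409764188 q6 -1.5159694757227244
hex (np.float64(26.905347142053145), np.float64(0.2565425880883428)) 13974
neck 188.75677634211252 114 [165.92987238 212.69174873]
ft_force: [0.5, -7.9, -1.2]
gripper_width: 0.0153
tq [-1.24 -0.24  0.67] [0.5573 0.1297 0.0153] 178.11476477044778 q6 -1.4160609610335402
hex (np.float64(27.351183773259503), np.float64(0.2085988061657204)) 13900
neck 174.94194436416387 106 [152.69004044 205.61852477]
```

To row units: -0.05 m is -1, -0.025 m is -0.5.

```bash
python3 inch.py '[{"dx":-0.006, "dy":-0.13, "drz":-0.0873}, {"dx":-0.006, "dy":-0.13, "dz":-0.08, "drz":-0.0873}, {"dx":-0.006, "dy":-0.13, "dz":-0.2, "drz":-0.0873}, {"dx":-0.006, "dy":-0.13, "dz":-0.5, "drz":-0.0873}, {"dx":-0.006, "dy":-0.13, "dz":-1, "drz":-0.0873}, {"dx":-0.006, "dy":-0.13, "dz":-1, "drz":-0.0873}]'; python3 - <<'E'
from h import *
s=bot.get_state();m=R.from_rotvec(s["tool_rot"]).as_matrix();a=np.degrees(np.arctan2(m[1,0],m[0,0]));print(a,s["qpos"][5]);print(rows(np.array([.4326,-.0279,.055])-s["eef_pos"]),np.radians((a%360)-77.9))
E
python3 hx.py; python3 nk.py
```

```text
t: 31.8
eef_pos: [0.4842, 0.1274, 0.0684]
tool_rot: [-0.077, 3.135, 0.0]
ft_force: [1.0, 0.6, -2.5]
gripper_width: 0.015
grip_force: 101.0
-177.17200615807772 -1.5112964437307839
[ 0.0593 -0.1526  0.0131] 1.8313389700538782
hex (np.float64(21.59796340802175), np.float64(0.4339448240915857)) 9041
neck 258.1482433855249 128 [230.29772581 290.24227914]
```

```bash
python3 inch.py '[{"dx":0.12, "dy":-0.32, "drz":0.18}, {"dx":0.24, "dy":-0.6, "drz":0.36}, {"dx":0.36, "dy":-0.92, "drz":0.54}, {"dx":0.48, "dy":-1.2, "drz":0.72}, {"dx":0.6, "dy":-1.52, "drz":0.9}, {"dx":0.72, "dy":-1.84, "drz":1.08}, {"dx":0.84, "dy":-2.12, "drz":1.26}, {"dx":0.96, "dy":-2.44, "drz":1.44}, {"dx":1.08, "dy":-2.76, "dz":0.1, "drz":1.62}, {"dx":1.186, "dy":-3.052, "dz":0.262, "drz":1.8313}]'>/dev/null; python3 inch.py '[{}, {}]'; python3 - <<'E'
from h import *
s=bot.get_state();m=R.from_rotvec(s["tool_rot"]).as_matrix();a=np.degrees(np.arctan2(m[1,0],m[0,0]));print(a,s["qpos"][5]);print(rows(np.array([.4326,-.0279,.0055])-s["eef_pos"]))
E
python3 - <<'E'
from m import *
c=cap("top");k=10
i=up(c,213,213,20,k);h=cv2.cvtColor(i,cv2.COLOR_RGB2HSV)
W=((h[...,1]<70)&(h[...,2]>80)).astype(np.uint8)
cs,_=cv2.findContours(W,cv2.RETR_EXTERNAL,cv2.CHAIN_APPROX_NONE)
hull=cv2.convexHull(max(cs,key=cv2.contourArea));f=np.zeros_like(W);cv2.fillPoly(f,[hull],1)
f=cv2.erode(f,np.ones((13,13)));B=((f>0)&(h[...,1]>100)).astype(np.uint8)
print("bolt",hexdirs(B,c,193,193,k,.028))
E
```

```text
t: 33.4
eef_pos: [0.4301, -0.028, 0.0518]
tool_rot: [-2.417, -2.006, 0.001]
ft_force: [0.2, 0.4, -2.7]
gripper_width: 0.0152
grip_force: 100.9
79.36654028862907 -0.052220757729481086
[0.0006 0.0025 0.0463]
bolt (np.float64(-27.348181644592497), np.float64(0.6121474805073891), array([0.55738558, 0.13146884]), array([0.02508297, 0.02727832]))
```

```bash
python3 inch.py '[{"dz":0.6}, {"dz":0.86}, {"dz":0.91}, {"dz":0.91}]'; python3 st.py
```

```text
t: 33.95
eef_pos: [0.4309, -0.0284, 0.0072]
tool_rot: [2.419, 2.003, -0.0]
ft_force: [0.6, -0.0, -2.8]
gripper_width: 0.0151
grip_force: 100.8
tq [ 0.01  0.01 -0.01] [ 0.4169 -0.1021  0.0073] 79.27289070194118 q6 -0.05056491491109363
```

```bash
for k in 1 2 3; do python3 inch.py '[{"dz":0.02}, {"dz":0.02}]' | grep -E "eef|ft_"; done
```

```text
eef_pos: [0.4309, -0.0286, 0.0064]
ft_force: [0.9, -0.5, -4.1]
eef_pos: [0.4304, -0.0285, 0.0048]
ft_force: [0.4, 0.4, -2.9]
eef_pos: [0.4305, -0.0285, 0.0047]
ft_force: [-4.5, 0.0, 5.5]
```

To row units: -0.2 m is -4, -0.14 m is -2.8.

```bash
python3 inch.py '[{}, {}, {}, {}]' 0.05 | grep -E "width|ft_"; python3 inch.py '[{"dz":-0.6}, {"dz":-1.6}, {"dz":-2.8}, {"dz":-4}, {"dz":-4}, {"dz":-4}]' 0.085;  python3 - <<'E'
from h import *
from m import circ
c=cap("top");cv2.imwrite("pics/t7.png",c["frame"][:,:,::-1]);np.save("t7.npy",c)
h=cv2.cvtColor(c["frame"],cv2.COLOR_RGB2HSV)
for n in("top","side"):
    c=cap(n);h=cv2.cvtColor(c["frame"],cv2.COLOR_RGB2HSV)
    m=((h[...,0]<17)&(h[...,1]>130)&(h[...,2]>90)).astype(np.uint8)
    # restrict to over the tray region
    v,u=np.mgrid[:420,:560];P=onz(c,np.c_[u.ravel(),v.ravel()],.04).reshape(420,560,3)
    m[(P[...,1]>-.2)|(P[...,0]<.42)|(P[...,0]>.72)|(P[...,1]<-.45)]=0
    m=cv2.morphologyEx(m,cv2.MORPH_OPEN,np.ones((3,3)))
    N,l,st,ce=cv2.connectedComponentsWithStats(m)
    for j in range(1,N):
        if st[j,4]>60: print(n,st[j],ce[j],onz(c,ce[j],.036)[0],np.round(c["range_z"][int(ce[j][1]),int(ce[j][0])],3))
    cv2.imwrite(f"pics/tm_{n}.png",c["frame"][:,:,::-1])
E
```

```text
ft_force: [-0.4, -0.4, 0.1]
gripper_width: 0.0503
t: 35.95
eef_pos: [0.4302, -0.0283, 0.2034]
tool_rot: [2.42, 2.003, -0.001]
ft_force: [1.0, 0.1, -1.8]
gripper_width: 0.085
grip_force: 0.0
top [409 177  31  27 633] [424.16271722 189.83728278] [ 0.60819716 -0.33963061  0.036     ] 0.856
top [380 194  31  25 588] [395.08163265 206.30782313] [ 0.57194476 -0.27116635  0.036     ] 0.851
top [428 210  33  25 677] [444.21565731 222.56277696] [ 0.53408415 -0.37955064  0.036     ] 0.838
side [276 107  40  39 720] [295.94305556 126.48333333] [ 0.69180256 -0.27960081  0.036     ] 1.161
side [314 112  11  13  80] [319.225 118.9  ] [ 0.65387221 -0.34652816  0.036     ] 1.188
side [334 119   8  11  64] [337.5625  124.59375] [ 0.59779728 -0.35174101  0.036     ] 1.061
side [297 137  11  14  96] [302.96875    144.36458333] [ 0.63652593 -0.22344735  0.036     ] 1.111
side [324 138   6  15  67] [326.3880597  144.86567164] [ 0.58296482 -0.25612032  0.036     ] 1.03
```

```bash
cat > tum.py <<'E'
from h import *
import sys
def tumblers(zb=.006,box=(.42,.72,-.45,-.2),save=None):
    c=cap("top");k=4
    F=cv2.resize(c["frame"],None,fx=k,fy=k,interpolation=cv2.INTER_CUBIC)
    h=cv2.cvtColor(F,cv2.COLOR_RGB2HSV)
    m=((h[...,0]<17)&(h[...,1]>125)&(h[...,2]>80)).astype(np.uint8)
    v,u=np.mgrid[:F.shape[0],:F.shape[1]];P=onz(c,(np.c_[u.ravel(),v.ravel()]+.5)/k-.5,zb+.072).reshape(*m.shape,3)
    m[(P[...,0]<box[0])|(P[...,0]>box[1])|(P[...,1]<box[2])|(P[...,1]>box[3])]=0
    m=cv2.morphologyEx(m,cv2.MORPH_OPEN,np.ones((9,9)))
    M=np.array(c["world_to_cam"]);cam=(-M[:3,:3].T@M[:3,3])[:2]
    cs,_=cv2.findContours(m,cv2.RETR_EXTERNAL,cv2.CHAIN_APPROX_NONE);out=[]
    for q in cs:
        if cv2.contourArea(q)<3000: continue
        Q=np.array([P[b,a,:2] for a,b in q[:,0]]);d=Q.mean(0)-cam;d/=np.hypot(*d);n=np.array([-d[1],d[0]])
        r=Q@d;l=Q@n;o=d*(r.max()-.0255)+n*(l.max()+l.min())/2
        print("tumbler",o.round(4),"lat",np.ptp(l).round(4),"rad",np.ptp(r).round(4),"area",cv2.contourArea(q));out.append(o)
    if save:
        a,b,w,hh=cv2.boundingRect(m);g=F.copy();g[m>0]=g[m>0]//2+[0,100,0]
        for o in out:
            p=proj(c,[*o,zb+.072])[0]*k;cv2.circle(g,tuple(int(x) for x in p),5,(255,255,255),-1)
        cv2.imwrite(save,g[max(b-40,0):b+hh+40,max(a-40,0):a+w+40,::-1])
    return out
if __name__=="__main__": tumblers(save=sys.argv[1] if len(sys.argv)>1 else None)
E
python3 tum.py pics/tu1.png
```

```text
tumbler [ 0.4531 -0.3311] lat 0.0688 rad 0.1568 area 18895.5
tumbler [ 0.5322 -0.3714] lat 0.0512 rad 0.0746 area 10798.0
tumbler [ 0.5689 -0.2641] lat 0.0503 rad 0.0665 area 9438.5
tumbler [ 0.7157 -0.3654] lat 0.195 rad 0.2297 area 66870.0
```

View pics/tu1.png

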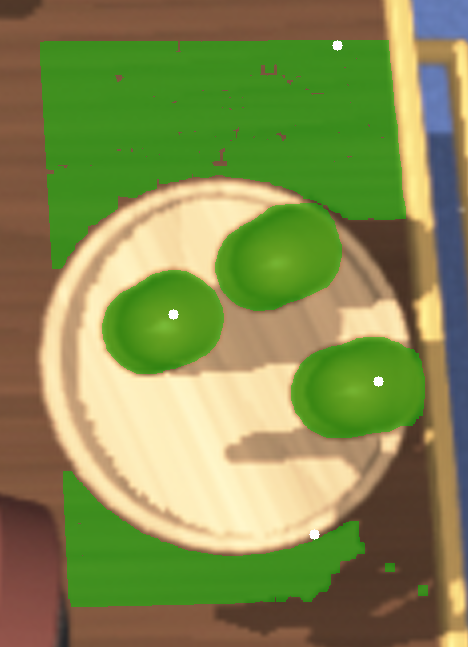

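```bash
sed -i 's/h\[...,2\]>80)/h[...,2]>140)/' tum.py; cat > go.py <<'E'
from h import *
import sys
x,y,z=map(float,sys.argv[1:4]);s=bot.get_state();m=R.from_rotvec(s["tool_rot"]).as_matrix();a=np.degrees(np.arctan2(m[1,1],m[0,1]))
print("t",s["t"],"eef",s["eef_pos"].round(4),"yaw",a.round(1),"->",rows(np.array([x,y,z])-s["eef_pos"]), "rz", np.round(np.radians(a-float(sys.argv[4])),3) if len(sys.argv)>4 else "")
E
python3 tum.py; python3 go.py .569 -.2645 .12
python3 - <<'E'
from m import *
c=cap("top");k=10
i2=up(c,320,279,20,k);g=cv2.cvtColor(i2,cv2.COLOR_RGB2HSV)
W2=((g[...,1]<50)&(g[...,2]>150)).astype(np.uint8);W2[:,:98]=0
P=circ(W2,c,300,259,k,.019);print("head",cv2.minEnclosingCircle(P))
E
```

```text
tumbler [ 0.5294 -0.37  ] lat 0.0405 rad 0.0575 area 6220.5
tumbler [ 0.5651 -0.2658] lat 0.0415 rad 0.0523 area 5811.0
tumbler [ 0.601 -0.334] lat 0.0424 rad 0.0582 area 6160.5
t 36.2 eef [ 0.4295 -0.0281  0.2019] yaw -10.8 -> [-0.2061  0.1814  0.0814] rz Traceback (most recent call last):
  File "<stdin>", line 5, in <module>
  File "m.py", line 12, in circ
    q=max(cs,key=cv2.contourArea);q=cv2.convexHull(q)[:,0]
ValueError: max() iterable argument is empty
```

```bash
sed -i 's/h\[...,1\]>125)&(h\[...,2\]>140)/h[...,1]>140)\&(h[...,2]>80)/' tum.py; python3 inch.py '[{"dx":-1, "dy":0.9, "dz":0.4}, {"dx":-2, "dy":1.8, "dz":0.8}, {"dx":-3, "dy":2.7, "dz":1.2}, {"dx":-4.12, "dy":3.628, "dz":1.628}, {"dx":-4.12, "dy":3.628, "dz":1.628}, {"dx":-4.12, "dy":3.628, "dz":1.628}, {"dx":-4.12, "dy":3.628, "dz":1.628}, {"dx":-4.12, "dy":3.628, "dz":1.628}]' 0.075 | grep -E "t:|eef"; python3 go.py .569 -.2642 .032; python3 tum.py; python3 - <<'E'
from m import *
c=cap("top");k=10
i2=up(c,320,279,20,k);g=cv2.cvtColor(i2,cv2.COLOR_RGB2HSV)
W2=((g[...,1]<50)&(g[...,2]>150)).astype(np.uint8);W2[:,:98]=0
P=circ(W2,c,300,259,k,.019);print("head",cv2.minEnclosingCircle(P))
E
```

```text
t: 37.25
eef_pos: [0.57, -0.2636, 0.123]
tool_rot: [2.418, 2.004, -0.0]
t 37.25 eef [ 0.57   -0.2636  0.123 ] yaw -10.7 -> [-0.0007 -0.0009  0.091 ] rz 
tumbler [ 0.5683 -0.2614] lat 0.0466 rad 0.0631 area 7138.0
head ((0.41682103276252747, -0.10210256278514862), 0.027851546183228493)
```

Wrench head rests at (0.417, −0.102), on the mat. Pick the first tumbler.

To row units: 0.09 m is 1.8, 0.07 m is 1.4.

```bash
python3 inch.py '[{"dx":-0.014, "dy":-0.018, "dz":0.8}, {"dx":-0.014, "dy":-0.018, "dz":1.4}, {"dx":-0.014, "dy":-0.018, "dz":1.8}, {"dx":-0.014, "dy":-0.018, "dz":1.8}, {"dx":-0.014, "dy":-0.018, "dz":1.8}]' 0.075 | grep -E "t:|eef|ft"; python3 inch.py '[{}, {}, {}, {}]' 0 40 | grep -E "t:|eef|ft|grip"; python3 inch.py '[{"dz":-0.6}, {"dz":-1.2}, {"dz":-2}, {"dz":-2}, {"dz":-2}]' | grep -E "t:|eef|ft|grip"; python3 go.py .629 .1865 .132 11
```

```text
t: 37.98
eef_pos: [0.5701, -0.2657, 0.0341]
tool_rot: [2.418, 2.002, 0.0]
ft_force: [-0.2, 0.4, 0.2]
t: 38.48
eef_pos: [0.5701, -0.2659, 0.0344]
tool_rot: [2.418, 2.002, 0.0]
ft_force: [-1.5, 0.3, 6.5]
gripper_width: 0.0505
grip_force: 40.5
t: 39.1
eef_pos: [0.5685, -0.2648, 0.1313]
tool_rot: [-2.419, -2.003, 0.001]
ft_force: [-0.6, 0.4, -2.0]
gripper_width: 0.0508
grip_force: 41.9
t 39.1 eef [ 0.5685 -0.2648  0.1313] yaw -10.8 -> [ 0.4546 -0.0249 -0.0007] rz -0.38
```

To row units: -0.006 m is -0.12, 0.4546 m is 9.092.

```bash
python3 inch.py '[{"dx":1, "dy":-0.06, "drz":-0.04}, {"dx":2, "dy":-0.12, "drz":-0.08}, {"dx":3, "dy":-0.18, "drz":-0.12}, {"dx":4, "dy":-0.24, "drz":-0.16}, {"dx":5, "dy":-0.3, "drz":-0.2}, {"dx":6, "dy":-0.36, "drz":-0.24}, {"dx":7, "dy":-0.4, "drz":-0.28}, {"dx":8, "dy":-0.44, "drz":-0.33}, {"dx":8.7, "dy":-0.48, "drz":-0.36}, {"dx":9.092, "dy":-0.498, "drz":-0.38}]' >/dev/null; python3 inch.py '[{}, {}]' | grep -E "ft|grip"; python3 go.py .629 .1865 .0644 11
```

```text
ft_force: [0.3, -0.1, -0.6]
gripper_width: 0.0501
grip_force: 41.9
t 40.6 eef [0.6293 0.1848 0.1315] yaw 10.9 -> [0.0018 0.0002 0.0671] rz -0.001
```

To row units: 0.061 m is 1.22, 0.055 m is 1.1.

```bash
python3 inch.py '[{"dx":0.02, "dz":0.4}, {"dx":0.02, "dz":0.8}, {"dx":0.02, "dz":1.1}, {"dx":0.02, "dz":1.22}, {"dx":0.02, "dz":1.22}]' | grep -E "eef|ft|grip"; for k in 1 2 3; do python3 inch.py '[{"dz":0.04}, {"dz":0.04}]' | grep -E "eef|ft"; done
```

```text
eef_pos: [0.6293, 0.187, 0.0707]
ft_force: [0.8, 0.1, -1.8]
gripper_width: 0.0498
grip_force: 42.2
eef_pos: [0.6297, 0.1872, 0.0697]
ft_force: [0.6, -0.2, -1.6]
eef_pos: [0.6301, 0.1868, 0.068]
ft_force: [0.7, -1.4, 1.6]
eef_pos: [0.6304, 0.1863, 0.0665]
ft_force: [-0.3, -4.9, 4.8]
```

```bash
python3 inch.py '[{"dx":-0.03}, {"dx":-0.03, "dz":0.02}, {"dx":-0.03, "dz":0.02}]' | grep -E "eef|ft"; python3 inch.py '[{}, {}, {}]' 0.075 | grep -E "eef|ft|width"; python3 inch.py '[{"dz":-0.6}, {"dz":-1.6}, {"dz":-2.4}, {"dz":-2.4}]' | grep -E "t:|eef|ft"; python3 go.py .533 -.3713 .14 -10.7
```

```text
eef_pos: [0.6305, 0.1856, 0.0659]
ft_force: [-1.2, -2.8, 8.7]
eef_pos: [0.6289, 0.1858, 0.0632]
ft_force: [0.1, -0.3, -0.0]
gripper_width: 0.075
t: 43.22
eef_pos: [0.6321, 0.1863, 0.1894]
tool_rot: [1.994, 2.42, 0.01]
ft_force: [0.4, -0.0, -0.2]
t 43.225 eef [0.6321 0.1863 0.1894] yaw 11.0 -> [-0.5283 -0.2043  0.048 ] rz 0.379
```

Careful with the scale: shifts go in units of 50 mm. That gives: -0.5283 m is -10.566, -0.495 m is -9.9.

```bash
python3 inch.py '[{"dx":-1.1, "dy":-0.4, "drz":0.04}, {"dx":-2.2, "dy":-0.84, "drz":0.08}, {"dx":-3.3, "dy":-1.28, "drz":0.12}, {"dx":-4.4, "dy":-1.7, "drz":0.16}, {"dx":-5.5, "dy":-2.12, "drz":0.2}, {"dx":-6.6, "dy":-2.54, "drz":0.24}, {"dx":-7.7, "dy":-2.98, "drz":0.28}, {"dx":-8.8, "dy":-3.4, "dz":0.4, "drz":0.32}, {"dx":-9.9, "dy":-3.8, "dz":0.8, "drz":0.36}, {"dx":-10.566, "dy":-4.086, "dz":0.96, "drz":0.379}]' 0.075 >/dev/null; python3 inch.py '[{}, {}]' | grep -E "eef|width"; python3 go.py .5325 -.3713 .034 -10.7; python3 - <<'E'
from tum import *
tumblers(box=(.5,.72,-.45,-.2))
tumblers(zb=.036,box=(.58,.72,0,.32),save="pics/p1.png")
E
```

```text
eef_pos: [0.5297, -0.3711, 0.1355]
gripper_width: 0.075
t 44.725 eef [ 0.5297 -0.3711  0.1355] yaw -10.7 -> [0.0003 0.0029 0.1015] rz 0.0
tumbler [ 0.5322 -0.3711] lat 0.0496 rad 0.0736 area 10162.0
tumbler [ 0.6042 -0.331 ] lat 0.0491 rad 0.0707 area 9463.0
tumbler [0.6309 0.1852] lat 0.0546 rad 0.0602 area 9236.0
```

To row units: 0.1015 m is 2.03, 0.1 m is 2.

```bash
python3 inch.py '[{"dy":0.05, "dz":0.8}, {"dy":0.05, "dz":1.6}, {"dy":0.05, "dz":2}, {"dy":0.05, "dz":2.03}, {"dy":0.05, "dz":2.03}]' 0.072 | grep -E "t:|eef|ft"; python3 inch.py '[{}, {}, {}, {}]' 0 40 | grep -E "t:|eef|ft|grip"; python3 inch.py '[{"dz":-0.6}, {"dz":-1.2}, {"dz":-2}, {"dz":-2}, {"dz":-2}]' | grep -E "t:|eef|ft|grip"; python3 go.py .6445 .1075 .132 11
```

```text
t: 45.45
eef_pos: [0.5336, -0.3731, 0.0369]
tool_rot: [2.416, 2.003, -0.0]
ft_force: [-0.2, 0.8, 1.5]
t: 45.95
eef_pos: [0.5334, -0.3735, 0.0375]
tool_rot: [2.416, 2.002, -0.0]
ft_force: [-1.8, 0.7, 6.6]
gripper_width: 0.0505
grip_force: 40.6
t: 46.58
eef_pos: [0.532, -0.3721, 0.1341]
tool_rot: [-2.418, -2.004, 0.001]
ft_force: [0.1, 0.1, -2.3]
gripper_width: 0.0505
grip_force: 42.2
t 46.575 eef [ 0.532  -0.3721  0.1341] yaw -10.7 -> [0.4921 0.0215 0.0021] rz -0.379
```

```bash
python3 inch.py '[{"dx":1, "dy":0.04, "drz":-0.04}, {"dx":2, "dy":0.08, "drz":-0.08}, {"dx":3, "dy":0.12, "drz":-0.12}, {"dx":4, "dy":0.16, "drz":-0.16}, {"dx":5, "dy":0.2, "drz":-0.2}, {"dx":6, "dy":0.24, "drz":-0.24}, {"dx":7, "dy":0.3, "drz":-0.28}, {"dx":8, "dy":0.36, "drz":-0.32}, {"dx":9, "dy":0.4, "drz":-0.36}, {"dx":9.842, "dy":0.43, "drz":-0.379}]' >/dev/null; python3 inch.py '[{}, {}]' | grep -E "ft|grip"; python3 go.py .6455 .1065 .072 11
```

```text
ft_force: [-1.2, -0.8, -2.6]
gripper_width: 0.0506
grip_force: 42.1
t 48.075 eef [0.6438 0.1067 0.1326] yaw 11.0 -> [-0.0005  0.0019  0.0606] rz 0.0
```

To row units: 0.0015 m is 0.03, 0.0002 m is 0.004.

```bash
python3 inch.py '[{"dx":0.004, "dy":0.03, "dz":0.4}, {"dx":0.004, "dy":0.03, "dz":0.8}, {"dx":0.004, "dy":0.03, "dz":1.1}, {"dx":0.004, "dy":0.03, "dz":1.2}, {"dx":0.004, "dy":0.03, "dz":1.2}]' | grep -E "eef|ft|grip"; for k in 1 2 3; do python3 inch.py '[{"dz":0.04}, {"dz":0.04}]' | grep -E "eef|ft"; done
```

```text
eef_pos: [0.6463, 0.1074, 0.0743]
ft_force: [0.6, -0.1, -1.4]
gripper_width: 0.0504
grip_force: 42.3
eef_pos: [0.6468, 0.1076, 0.0734]
ft_force: [-0.8, 0.2, -1.6]
eef_pos: [0.6472, 0.1075, 0.0722]
ft_force: [-1.2, -0.7, 4.4]
eef_pos: [0.6475, 0.1071, 0.0719]
ft_force: [-4.4, -2.5, 12.1]
```

```bash
python3 inch.py '[{"dx":-0.012, "dy":-0.044, "dz":-0.02}, {"dx":-0.012, "dy":-0.044, "dz":-0.02}]' | grep -E "eef|ft";  for k in 1 2; do python3 inch.py '[{"dz":0.03}, {"dz":0.03}]' | grep -E "eef|ft"; done
```

```text
eef_pos: [0.6454, 0.1062, 0.0708]
ft_force: [0.5, -0.8, 3.6]
eef_pos: [0.6457, 0.1057, 0.0695]
ft_force: [1.3, -3.7, 5.8]
eef_pos: [0.6459, 0.1054, 0.0692]
ft_force: [-1.5, -4.9, 10.6]
```

```bash
python3 inch.py '[{"dx":-0.03, "dy":-0.01}, {"dx":-0.03, "dy":-0.01}]' | grep -E "eef|ft"; python3 inch.py '[{}, {}, {}]' 0.075 | grep -E "eef|ft|width"; python3 inch.py '[{"dz":-0.6}, {"dz":-1.6}, {"dz":-2.4}, {"dz":-2.4}]' | grep -E "t:|eef|ft"; python3 go.py .6042 -.331 .14 -10.7
```

```text
eef_pos: [0.646, 0.1046, 0.0688]
ft_force: [0.3, -2.1, 8.4]
eef_pos: [0.6433, 0.1051, 0.0656]
ft_force: [0.2, -1.1, 0.4]
gripper_width: 0.0751
t: 51.32
eef_pos: [0.6466, 0.1053, 0.1918]
tool_rot: [1.994, 2.419, 0.008]
ft_force: [0.0, -0.3, -0.5]
t 51.325 eef [0.6466 0.1053 0.1918] yaw 11.0 -> [-0.4201 -0.1255  0.0515] rz 0.379
```

To row units: -0.42 m is -8.4, -0.385 m is -7.7.

```bash
python3 inch.py '[{"dx":-1.1, "dy":-0.32, "drz":0.05}, {"dx":-2.2, "dy":-0.64, "drz":0.1}, {"dx":-3.3, "dy":-0.96, "drz":0.15}, {"dx":-4.4, "dy":-1.28, "drz":0.2}, {"dx":-5.5, "dy":-1.6, "drz":0.25}, {"dx":-6.6, "dy":-1.92, "dz":0.2, "drz":0.3}, {"dx":-7.7, "dy":-2.24, "dz":0.6, "drz":0.34}, {"dx":-8.4, "dy":-2.51, "dz":1, "drz":0.379}, {"dx":-8.4, "dy":-2.51, "dz":1, "drz":0.379}, {"dx":-8.4, "dy":-2.51, "dz":1, "drz":0.379}]' 0.075 | grep -E "eef|width";  python3 - <<'E'
from tum import *
tumblers(box=(.5,.72,-.45,-.2))
tumblers(zb=.036,box=(.58,.72,0,.32),save="pics/p2.png")
E
python3 go.py .6042 -.331 .036
```

```text
eef_pos: [0.6009, -0.3304, 0.1359]
gripper_width: 0.0749
tumbler [ 0.6042 -0.3308] lat 0.0491 rad 0.0705 area 9445.0
tumbler [0.6309 0.1852] lat 0.0546 rad 0.0606 area 9388.5
tumbler [0.6479 0.1072] lat 0.0534 rad 0.0644 area 9654.0
t 52.675 eef [ 0.6018 -0.3301  0.1374] yaw -10.6 -> [-0.0004  0.0025  0.1014] rz
```

To row units: 0.1014 m is 2.028, 0.1 m is 2.

```bash
python3 inch.py '[{"dy":0.05, "dz":0.8}, {"dy":0.05, "dz":1.6}, {"dy":0.05, "dz":2}, {"dy":0.05, "dz":2.028}, {"dy":0.05, "dz":2.028}]' 0.075 | grep -E "t:|eef|ft"; python3 inch.py '[{}, {}, {}, {}]' 0 40 | grep -E "t:|eef|ft|grip"; python3 inch.py '[{"dz":-0.6}, {"dz":-1.2}, {"dz":-2}, {"dz":-2}, {"dz":-2}]' | grep -E "t:|eef|ft|grip"; python3 go.py .661 .0275 .132 11
```

```text
t: 53.3
eef_pos: [0.6049, -0.3322, 0.0377]
tool_rot: [2.416, 2.003, 0.001]
ft_force: [-0.1, 0.4, 0.8]
t: 53.8
eef_pos: [0.6048, -0.3326, 0.0379]
tool_rot: [2.416, 2.002, 0.001]
ft_force: [-0.6, 1.4, 6.7]
gripper_width: 0.0505
grip_force: 40.8
t: 54.42
eef_pos: [0.603, -0.3313, 0.1342]
tool_rot: [-2.418, -2.004, 0.002]
ft_force: [-0.7, -0.3, -1.6]
gripper_width: 0.0504
grip_force: 42.0
t 54.425 eef [ 0.603  -0.3313  0.1342] yaw -10.7 -> [ 0.3633 -0.0096  0.0023] rz -0.379
```

```bash
python3 inch.py '[{"dx":1, "dy":-0.02, "drz":-0.05}, {"dx":2, "dy":-0.04, "drz":-0.1}, {"dx":3, "dy":-0.06, "drz":-0.15}, {"dx":4, "dy":-0.08, "drz":-0.2}, {"dx":5, "dy":-0.12, "drz":-0.25}, {"dx":6, "dy":-0.16, "drz":-0.3}, {"dx":6.8, "dy":-0.18, "drz":-0.35}, {"dx":7.266, "dy":-0.192, "drz":-0.379}, {"dx":7.266, "dy":-0.192, "drz":-0.379}, {"dx":7.266, "dy":-0.192, "drz":-0.379}]' | grep -E "ft|grip"; python3 go.py .661 .0275 .073 11; python3 inch.py '[{"dz":0.4}, {"dz":0.8}, {"dz":1.08}, {"dz":1.2}, {"dz":1.2}]' | grep -E "eef|ft|grip"; for k in 1 2; do python3 inch.py '[{"dz":0.04}, {"dz":0.04}]' | grep -E "eef|ft"; done
```

```text
ft_force: [0.1, 0.2, -1.5]
gripper_width: 0.0505
grip_force: 42.1
t 55.675 eef [0.6613 0.0261 0.1345] yaw 11.0 -> [0.0015 0.0001 0.0615] rz -0.001
eef_pos: [0.6614, 0.027, 0.0747]
ft_force: [-0.8, -0.1, -1.5]
gripper_width: 0.0503
grip_force: 42.1
eef_pos: [0.6621, 0.0271, 0.0741]
ft_force: [-0.2, -0.3, -1.6]
eef_pos: [0.6617, 0.027, 0.0714]
ft_force: [0.0, -0.3, -1.2]
```

```bash
for k in 1 2 3; do python3 inch.py '[{"dz":0.03}, {"dz":0.03}]' | grep -E "eef|ft"; done
```

```text
eef_pos: [0.6616, 0.0271, 0.0703]
ft_force: [-2.6, 0.6, 1.0]
eef_pos: [0.6617, 0.0271, 0.0702]
ft_force: [-6.1, 0.1, 8.0]
eef_pos: [0.6618, 0.0271, 0.07]
ft_force: [-9.1, 0.8, 13.8]
```

To row units: -0.001 m is -0.02, -0.0025 m is -0.05.

```bash
python3 inch.py '[{"dy":-0.05, "dz":-0.02}, {"dy":-0.05}, {"dy":-0.05}]' | grep -E "eef|ft"; python3 inch.py '[{}, {}, {}]' 0.075 | grep -E "eef|ft|width"; python3 inch.py '[{"dz":-0.6}, {"dz":-1.6}, {"dz":-2.4}, {"dx":-1.2, "dy":-1.2, "dz":-2.4}, {"dx":-2.4, "dy":-2.4, "dz":-2.4}, {"dx":-3.6, "dy":-3.6, "dz":-2.4}, {"dx":-4, "dy":-4, "dz":-2.4}, {"dx":-4, "dy":-4, "dz":-2.4}]' | grep -E "t:|eef|ft"; python3 - <<'E'
from tum import *
tumblers(zb=.036,box=(.58,.72,-.03,.32))
a=cap("top");b=cap("side")
cv2.imwrite("pics/end.png",np.vstack([a["frame"][100:330,60:500],np.pad(b["frame"][90:420],((0,0),(0,0),(0,0)))[:,40:480]])[:,:,::-1])
E
```

```text
eef_pos: [0.6603, 0.0268, 0.0693]
ft_force: [-4.3, 1.4, 9.6]
eef_pos: [0.659, 0.0265, 0.0662]
ft_force: [0.4, -0.2, 0.0]
gripper_width: 0.0751
t: 59.3
eef_pos: [0.4994, -0.21, 0.1868]
tool_rot: [2.001, 2.422, -0.002]
ft_force: [0.8, -0.2, 0.7]
tumbler [0.6307 0.1849] lat 0.0545 rad 0.0637 area 9757.5
tumbler [0.6478 0.1073] lat 0.0529 rad 0.0658 area 10113.5
tumbler [0.6603 0.0298] lat 0.0519 rad 0.0634 area 9731.5
```

View pics/end.png

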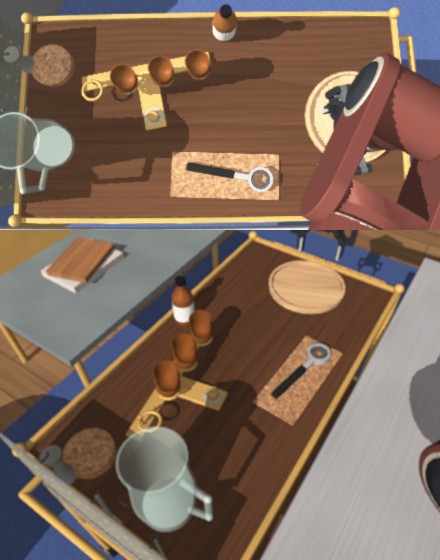

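```bash
sed 's/cap("top")/cap("side")/' tum.py > tums.py; python3 - <<'E'
from tums import *
tumblers(zb=.036,box=(.56,.76,-.05,.30))
ex=np.array([.9816,.1908]);ey=np.array([-.1908,.9816])
for b in([.5588,.1319],[.5559,.1319]): print([ (np.array(b)+.08*ex+y*ey).round(4) for y in(.04,-.04,-.12)])
E
```

```text
tumbler [0.6899 0.0566] lat 0.1434 rad 0.2235 area 37190.0
tumbler [ 0.7418 -0.0139] lat 0.046 rad 0.0716 area 4780.5
[array([0.6297, 0.1864]), array([0.645 , 0.1079]), array([0.6602, 0.0294])]
[array([0.6268, 0.1864]), array([0.6421, 0.1079]), array([0.6573, 0.0294])]
```

```bash
python3 -c "
from rig import bot
print(bot.sign_off())"
```

```text
the job is handed in; nothing more can be done
None
```

The bolt is at its stop, the wrench lies flat on the mat, and all three tumblers found stand in rings 0, 1 and 2 (within about 4° of upright by the top camera); the job is handed in at about 60 s, verdict not shown.

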